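# Clear the jammed bottle from the reagent bottle chute

## Robot

A 6-joint arm with a two-finger parallel gripper is mounted at the origin on a cart in front of the work surface, level with it; the furniture and walls round the work are solid. World frame = base frame: x ahead of the robot, y to its left, z up, the work surface at z = 0. Lengths are in mm, angles in rad, forces in N, time in s.
With the tool pointing down it reaches from about 275 to 1000 mm from the base axis. Payload 8.4 kg.
Tool frame: the origin (TCP) lies at the very end of the fingers, on their centre line; the grasp point (between the pads) lies 19 mm behind it; z points along the fingers, y is the direction in which the jaws open and shut (so a half turn about z gives the same grasp; the last joint's range is limited). The gripper opens to 85 mm and grips with 20 to 120 N. Pads are 22 mm wide; open, the fingers measure 114 mm over their backs; the gripper's body (76 mm by 85 mm) begins 54 mm behind the grasp point. The pads swing forward as they close: fully open they stand 13 mm farther back than shut.
Start: joints at [1.29, 0.353, 1.633, -0, 1.155, -0.002], TCP at [172, 600.869, 231.281] pointing down, gripper open.
Joint ranges: [-2.63, 2.63], [-0.92, 2.1], [0.06, 2.66], [-1.3, 4.44], [0, 2.69], [-3.02, 3.02]. Speed limits (rad/s): [2.22, 2.22, 2.79, 3.14, 3.14, 3.14].

## Interface

Orientations are given as [roll, pitch, yaw] about the fixed x, y, z axes, in that order (R = Rz(yaw) Ry(pitch) Rx(roll)).
In Python, from rig import sense, grab_frame, sign_off, masks_of gives the robot as it stands. The module is installed in compiled form; this text tells all that it offers.
- The arm moves only by the shell command python3 -m inch 'ROWS' [FORCE]. ROWS is JSON, a list of rows, each an object of numbers: "gripper": the finger opening in m, from 0 to 0.0854; "tx", "ty", "tz": the shift along the tool's x, y, z in m; "spin": the turn about the tool's z in degrees. In form: [{"gripper": .., "tx": .., "ty": .., "tz": .., "spin": ..}, ...]. A call has exactly 8 rows; each row shifts and turns the commanded pose from where the row before left it, along the tool's axes as they then stand; what a row does not reach is not made up. A row lasts 1/10 s, in which the tool goes at most 50 mm and 8.59 degrees, less where a joint would pass 70% of its speed; a pose out of reach is approached as far as the arm can. A call is refused whole if a number of a shift passes 0.05 or a number of a turn 8.59, either way. A call with a gripper value outside its range is refused whole. The fingers move at their own pace and stop on an object; FORCE is the grip in N (left out, the last holds). Time passes only in rows, so rows that do not move let the fingers close, or fill a call up. It gives the time, the measured TCP pose, the force and the opening at its end, in the units of the state.
- sense(): the state, without advancing time (a new reading comes with each control period).
- grab_frame(name): name is "scene" or "top" or "wrist"; returns a dict with "pixels" (384x512x3 uint8, red, green, blue), "K" (3x3 intrinsics, pixels), "extrinsics" (4x4, takes a point from camera to world coordinates). Camera axes: x right, y down, z forward; pixel columns grow to the right and rows downward; lengths in mm; the calibration is good to about 2 mm. The wrist camera is an equidistant fisheye: a pixel r from the principal point sees the ray r / f radians off the axis. A picture is of the moment at which its call begins. There is no depth.
- sign_off(): hands the job in, once; it reports no verdict.
Trained networks look in the newest picture that a camera, given by its name, has taken for a name from the list of things; names that differ only in an ending like _2 or _b are one class to them, and where a whole thing is asked for, a point or a joint stands for the part that bears it (a point fixed in the world has none). Each returns a list of dicts, best first, with "conf" (0 to 1); they miss things now and then, are a little off and sometimes report something else, mostly with a low value. They report only what shows in the picture. A call takes as long as a camera call.
- masks_of(camera, target): "pixels" (384x512 bool, what is visible of it) and "centre" ([row, column] in pixels, amid what is visible of it).
The state is a dict: "clock": time; "qpos": joint angles; "qvel": joint speeds; "joint_efforts": joint torques, N m; "eef_pos": TCP position; "tcp_rot": TCP orientation; "contact_force": force on the tool from outside, world axes, zero at the start; "wrist_torque": the same for the moment, N m; "opening": opening from 0.0 (shut) to 1.0 (fully open).
Only numpy, scipy, OpenCV 4.12 (cv2) and the standard library are available. Lean on these libraries where they do the work, as an engineer would, in place of code of your own. Each camera call takes 0.05 s, during which the arm holds its last target.

## Task

One bottle went down the feed chute endways and its red cap is pinched in the window of the low end wall. Draw it straight back up the slope until the cap is out of the window, lift it out and lay it gently on its side in the orange reject tray, not dropped, so that the three bottles behind it roll down to the end wall, lying across the chute. Do not prise the bottle up against the yellow bar over the window, and leave the small amber bottle, the white dropper bottle and the glass dish standing where they are.

Things in the scene. Friction and masses are not known exactly. Their poses are not given: they have to be found in the camera images.
- chute: fixed bottle chute. Origin on the bench below the inner face of its low end wall, mid width; x points up-slope (level), y left, z up. Floor rises at 20 degrees along +x from height 50 mm at x = 0, 290 mm long; inner width 130 mm, side walls 50 mm high, 4 mm thick. End wall 46 mm high with a window 46 mm wide, 38 mm high under a yellow bar. Queued bottles can be pushed up-slope by 60 mm
- window (a point): middle of the window, on the inner face of the end wall, 21 mm above the sloping floor: the axis of the jammed bottle passes through it, along the slope. Two sprung rubber jaws pinch the cap from both sides over the 30 mm beyond this face, about 4.5 N each: drawing it out along the slope, with the queue behind it, takes some 8 to 16 N
- window_bar: yellow bar across the top of the end wall and its window, fixed, 138 mm long, 8 mm high, 6 mm thick; its underside is 3 mm above the cap. Origin at its middle
- hood_edge (a point): middle of the lower edge of the clear hood's front sheet, 134 mm up-slope of the end wall, 46 mm above the floor. The sheet is square to the slope and reaches 221 mm from the floor, so it leans over the jammed bottle: an upright gripper hits it. Lean the gripper's top toward the low end, 20 degrees (square to the floor) to 45 from vertical
- jam_bottle: amber glass reagent bottle with a red dropper cap, 122 mm long: body 42 mm across and 82 mm long, then the 27 mm cap, 0.17 kg (varies by 30 percent). The jammed one: it lies along the slope, cap downhill, cap 32 mm through the window. Origin at the centre of its base, its z axis along it toward the cap. 44 mm free on either side of its body. There is no reading of it while held
- jam_bottle_mid (a point): on the axis of the jammed bottle, 50 mm from its base, near its centre of mass: the place to grip, across the 42 mm body
- queue_1: queued amber glass reagent bottle with a red dropper cap, 122 mm long: body 42 mm across and 82 mm long, then the 27 mm cap, 0.17 kg (varies by 30 percent), lying across the chute, next behind the jammed bottle and touching its base; rolls down by itself. Origin at the centre of its base, z axis along it
- queue_2: queued amber glass reagent bottle with a red dropper cap, 122 mm long: body 42 mm across and 82 mm long, then the 27 mm cap, 0.17 kg (varies by 30 percent), lying across the chute, second in the queue; rolls down by itself. Origin at the centre of its base, z axis along it
- queue_3: queued amber glass reagent bottle with a red dropper cap, 122 mm long: body 42 mm across and 82 mm long, then the 27 mm cap, 0.17 kg (varies by 30 percent), lying across the chute, third in the queue; rolls down by itself. Origin at the centre of its base, z axis along it
- queue_1_mid (a point): middle of the length of queue_1, on its axis
- queue_2_mid (a point): middle of the length of queue_2, on its axis
- queue_3_mid (a point): middle of the length of queue_3, on its axis
- reject_tray: fixed open orange tray, 190 mm (x) by 150 mm (y) outside, 36 mm high, walls and floor 4 mm. Origin at the centre of its underside on the bench
- amber_bottle: bystander: small amber bottle with black cap, 31 mm across, 62 mm high, standing just behind the tray. Origin at the centre of its underside, z up
- dropper: bystander: small white dropper bottle, 27 mm across, 66 mm high, standing just behind the tray. Origin at the centre of its underside, z up
- dish: bystander: flat glass dish, 61 mm across, 15 mm high, behind the tray. Origin at the centre of its underside, z up

How it is judged:
By the outcome, as a careful person would: the job done as asked, in the order asked, and still so for the second after the job is handed in, with the robot touching nothing.
It also fails if it takes over 42 s, if anything falls off the work surface, if the arm or the gripper's body presses on something with over 40 N, if the wrist force passes 120 N, or if a joint passes its speed limit or range.

## Working session

There is one attempt and no reset: what is moved stays moved. The work goes in short steps, Python scripts to look and compute and a shell command to move; the robot and the scene stay as the last step left them, time stands still between calls to the robot, and variables do not carry over. Pictures are saved under pics/ and viewed, and the job is handed in when it is done.

```bash
mkdir -p pics; ls; python3 - <<'E'
from rig import sense, grab_frame
import cv2
s=sense(); print(s)
for n in ["scene","top","wrist"]:
    f=grab_frame(n); cv2.imwrite(f"pics/a_{n}.png",f["pixels"][:,:,::-1]); print(n,f["K"].tolist() if hasattr(f["K"],'tolist') else f["K"]); print(f["extrinsics"])
E
```

```text
pics
{'clock': 0.0, 'qpos': array([ 1.28959334e+00,  3.53641685e-01,  1.63415622e+00,  8.48481870e-06,
        1.15517316e+00, -2.41636939e-03]), 'qvel': array([ 0.00079447, -0.00087287, -0.00041476,  0.00087631,  0.00081771,
        0.00144728]), 'joint_efforts': array([-1.80972864e-03, -6.05269074e+01, -3.42062330e+01, -2.34484205e-04,
        9.73709277e-03,  7.88036303e-08]), 'eef_pos': array([171.86746739, 600.40580142, 230.55626013]), 'tcp_rot': array([-3.14021427e+00, -1.10884390e-05,  2.86280260e+00]), 'contact_force': array([ 0.16369068, -0.78083131, -0.37175962]), 'wrist_torque': array([-0.03095423,  0.0064385 , -0.04314757]), 'opening': 0.9967641295081889}
scene [[364.81606848759964, 0.0, 253.27515113040738], [0.0, 364.81606848759964, 192.64983773848937], [0.0, 0.0, 1.0]]
[[-3.99524015e-01 -6.12095309e-01  6.82436732e-01  1.47201384e+01]
 [-9.16714965e-01  2.63695887e-01 -3.00163544e-01  3.33414438e+02]
 [ 3.77293783e-03 -7.45522509e-01 -6.66469769e-01  6.80820445e+02]
 [ 0.00000000e+00  0.00000000e+00  0.00000000e+00  1.00000000e+00]]
top [[365.6479504473218, 0.0, 246.9776535316319], [0.0, 365.6479504473218, 187.2941097481538], [0.0, 0.0, 1.0]]
[[ 2.84854042e-01 -7.44700627e-01  6.03555425e-01  8.22631332e+01]
 [-9.58435454e-01 -2.31852361e-01  1.66270752e-01 -9.81404604e+01]
 [ 1.61138166e-02 -6.25831813e-01 -7.79791566e-01  7.64868815e+02]
 [ 0.00000000e+00  0.00000000e+00  0.00000000e+00  1.00000000e+00]]
wrist [[297.3186396354542, 0.0, 259.53576615372197], [0.0, 297.3186396354542, 192.26815058669504], [0.0, 0.0, 1.0]]
[[ 2.74666118e-01  9.27224244e-01  2.54585397e-01  1.07762561e+02]
 [ 9.61538898e-01 -2.64529664e-01 -7.39391921e-02  6.19902679e+02]
 [-1.21282193e-03  2.65102353e-01 -9.64219514e-01  3.73289785e+02]
 [ 0.00000000e+00  0.00000000e+00  0.00000000e+00  1.00000000e+00]]
```

View pics/a_scene.png

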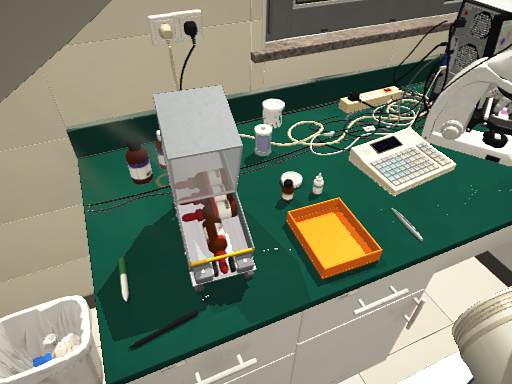

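View pics/a_top.png

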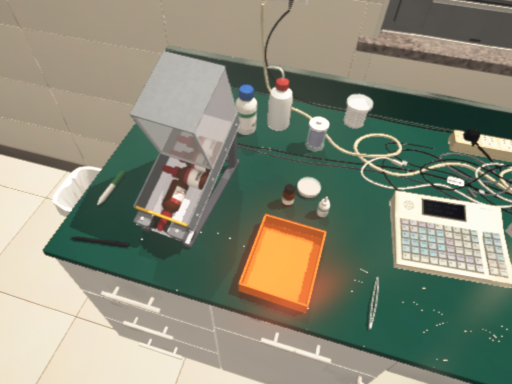

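View pics/a_wrist.png

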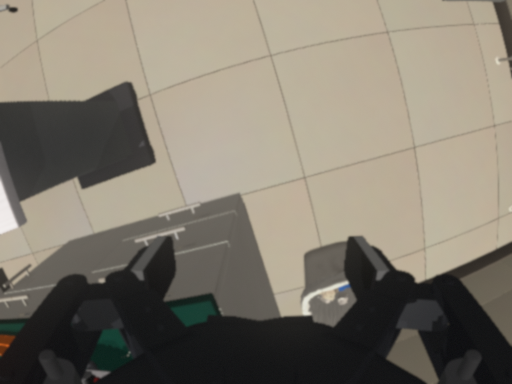

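```bash
cat > h.py <<'E'
import numpy as np, cv2
from rig import sense, grab_frame, masks_of
def ray(f,u,v):
    K=np.array(f["K"]);E=np.array(f["extrinsics"])
    d=E[:3,:3]@np.array([(u-K[0,2])/K[0,0],(v-K[1,2])/K[1,1],1]); return E[:3,3],d/np.linalg.norm(d)
def proj(f,P):
    K=np.array(f["K"]);E=np.array(f["extrinsics"]);P=np.atleast_2d(P)
    p=(P-E[:3,3])@E[:3,:3]; return np.c_[p[:,0]/p[:,2]*K[0,0]+K[0,2],p[:,1]/p[:,2]*K[1,1]+K[1,2]]
def tri(a,b):
    (o1,d1),(o2,d2)=a,b
    A=np.c_[d1,-d2]; t=np.linalg.lstsq(A,o2-o1,rcond=None)[0]
    p,q=o1+t[0]*d1,o2+t[1]*d2; return (p+q)/2,np.linalg.norm(p-q)
E
python3 - <<'E'
from h import *
import pickle
F={}
M={}
for c in ["scene","top"]:
    F[c]=grab_frame(c)
    for t in ["window_bar","reject_tray","jam_bottle","amber_bottle","dropper","dish","chute","queue_1"]:
        r=masks_of(c,t); M[c,t]=r
        print(c,t,[(round(x["conf"],2),np.round(x["centre"]).tolist(),int(x["pixels"].sum())) for x in r][:4])
pickle.dump((F,M),open("v.pkl","wb"))
for t in ["window_bar","reject_tray","amber_bottle","dropper","dish"]:
    a=M["scene",t];b=M["top",t]
    if a and b:
        ca,cb=a[0]["centre"],b[0]["centre"]
        print(t,tri(ray(F["scene"],ca[1],ca[0]),ray(F["top"],cb[1],cb[0])))
f=F["scene"]["pixels"][150:290,150:270,::-1];cv2.imwrite("pics/b1.png",cv2.resize(f,None,fx=4.2,fy=4.2,interpolation=2))
f=F["top"]["pixels"][40:250,120:250,::-1];cv2.imwrite("pics/b2.png",cv2.resize(f,None,fx=2.8,fy=2.8,interpolation=2))
E
```

```text
scene window_bar [(0.64, [257.0, 223.0], 173)]
scene reject_tray [(0.76, [238.0, 328.0], 4640)]
scene jam_bottle [(0.57, [239.0, 219.0], 877)]
scene amber_bottle [(0.48, [192.0, 288.0], 236)]
scene dropper [(0.49, [185.0, 321.0], 159)]
scene dish [(0.78, [180.0, 292.0], 214)]
scene chute [(0.97, [168.0, 204.0], 11636)]
scene queue_1 [(0.97, [210.0, 216.0], 723), (0.56, [199.0, 212.0], 185), (0.3, [164.0, 204.0], 11550)]
top window_bar [(0.49, [215.0, 157.0], 157)]
top reject_tray [(0.78, [261.0, 285.0], 5646)]
top jam_bottle [(0.61, [197.0, 172.0], 653)]
top amber_bottle [(0.76, [198.0, 288.0], 235)]
top dropper [(0.46, [210.0, 323.0], 205)]
top dish [(0.55, [190.0, 309.0], 374), (0.23, [198.0, 172.0], 685)]
top chute [(0.66, [134.0, 184.0], 13358), (0.34, [176.0, 190.0], 593)]
top queue_1 [(0.89, [174.0, 186.0], 646)]
window_bar (array([457.36956058, 205.92916321, 104.90033431]), np.float64(8.128056676608313))
reject_tray (array([493.47901537, -81.6132399 ,  -9.11886439]), np.float64(2.699713506148672))
amber_bottle (array([650.73192718, -49.27277923,  26.90605274]), np.float64(0.9357282383758362))
dropper (array([ 637.05510174, -142.01391455,   29.92637833]), np.float64(0.10929137417638299))
dish (array([708.82376752, -95.41044054,   7.07536448]), np.float64(1.9042504429074858))
```

View pics/b1.png

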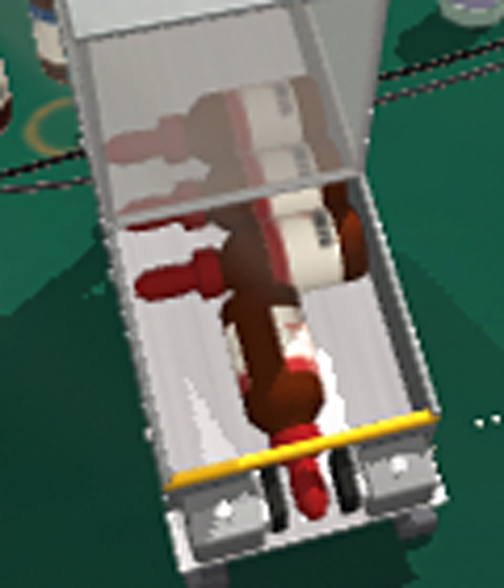

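View pics/b2.png

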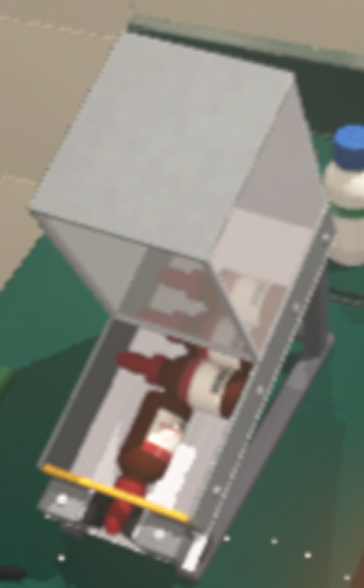

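```bash
cat >> h.py <<'E'
a20=np.radians(20)
S=np.array([np.cos(a20),0,np.sin(a20)]);N=np.array([-np.sin(a20),0,np.cos(a20)])
def ch(s,y,n): return S*s+N*n+np.array([0,y,50.])
def W(p,P):
    c,s=np.cos(p[2]),np.sin(p[2]); P=np.atleast_2d(P)
    return np.c_[p[0]+c*P[:,0]-s*P[:,1],p[1]+s*P[:,0]+c*P[:,1],P[:,2]+(p[3] if len(p)>3 else 0)]
E
python3 - <<'E'
from h import *
import pickle
from scipy.optimize import least_squares
F,M=pickle.load(open("v.pkl","rb"))
obs=[("scene",(189.3,264.8),ch(-3,69,42)),("scene",(253.6,249.3),ch(-3,-69,42)),("top",(135,206.8),ch(-3,69,42)),("top",(187.1,224.6),ch(-3,-69,42)),
("scene",(175.5,202.9),ch(134,67,46)),("scene",(236.2,191.7),ch(134,-67,46)),("top",(161.8,152.5),ch(134,67,46)),("top",(212.1,169.3),ch(134,-67,46)),
("scene",(167.9,159.5),ch(134,67,221)),("top",(131.4,115),ch(134,67,221)),("top",(195.7,133.6),ch(134,-67,221))]
def res(p): return np.concatenate([proj(F[c],W(p,P))[0]-np.array(o) for c,o,P in obs])
for n in (3,4):
    r=least_squares(res,[457,206,0,0][:n],loss="soft_l1"); print(r.x,np.round(res(r.x).reshape(-1,2),1).tolist())
p=r.x
# jam bottle triangulate: body ends from masks + overlay
for c in F:
    im=F[c]["pixels"][:,:,::-1].copy(); im=cv2.resize(im,None,fx=4,fy=4,interpolation=2)
    def L(pts,col):
        q=(proj(F[c],W(p,pts))*4+1.5).astype(int)
        cv2.polylines(im,[q.reshape(-1,1,2)],False,col,1)
    for y in (65,-65):
        L([ch(0,y,0),ch(290,y,0),ch(290,y,50),ch(0,y,50),ch(0,y,0)],(255,255,0))
        L([ch(134,y,46),ch(134,y,221)],(255,0,255))
    for y in (21,-21): L([ch(7.6,y,21),ch(-10,y,21),ch(90,y,21)],(0,255,0))
    L([ch(-32,0,21),ch(90,0,21)],(0,255,0))
    L([ch(90,-21,21),ch(90,21,21)],(0,255,0))
    L([ch(134,-65,46),ch(134,65,46)],(255,0,255))
    x0,y0=(150,120) if c=="scene" else (120,90)
    cv2.imwrite(f"pics/c_{c}.png",im[y0*4:y0*4+600,x0*4:x0*4+520])
E
```

```text
[ 4.86949361e+02  2.01359586e+02 -1.01872926e-01] [[-1.3, -0.8], [0.2, -1.5], [0.1, -0.2], [2.2, 2.2], [0.2, 0.6], [-0.5, -0.6], [-0.5, 1.4], [0.6, 1.4], [0.1, -2.1], [-0.6, -0.3], [-2.4, 0.2]]
[ 4.87966875e+02  2.01475055e+02 -1.00699763e-01 -1.42094367e+00] [[-1.4, -0.7], [-0.0, -1.5], [0.4, -0.2], [2.5, 2.1], [0.1, 0.8], [-0.8, -0.4], [-0.3, 1.5], [0.7, 1.5], [-0.0, -1.7], [-0.3, -0.1], [-2.2, 0.4]]
```

View pics/c_scene.png

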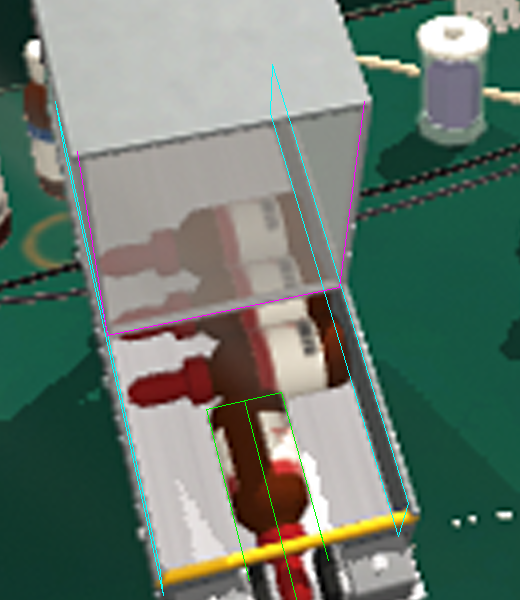

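View pics/c_top.png

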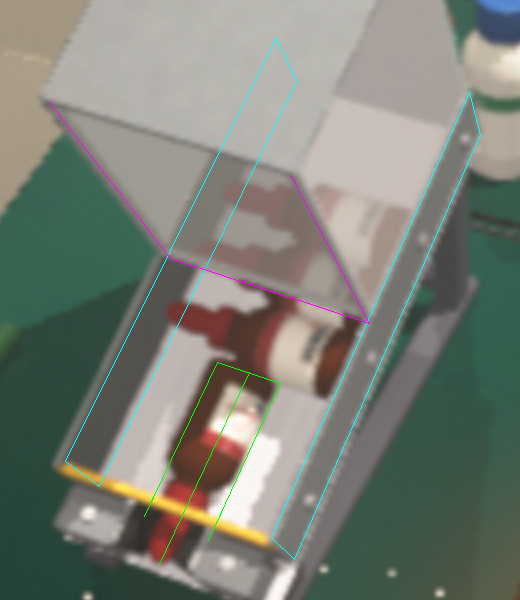

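```bash
python3 -m inch '[{"tz":-0.05,"spin":-5},{"tz":-0.05,"spin":-5},{"tz":-0.05},{"tz":-0.05},{"ty":-0.045,"tx":-0.02},{"ty":-0.045,"tx":-0.02},{"ty":-0.045,"tx":-0.02},{"ty":-0.045,"tx":-0.02}]'; python3 -c "
from rig import sense
print(sense())"
```

```text
{'clock': 1.05, 'qpos': array([ 1.28961545e+00,  3.53029343e-01,  1.63340669e+00, -1.81738861e-05,
        1.15520218e+00, -2.38848710e-03]), 'qvel': array([ 0.00120358,  0.00026452, -0.00032704,  0.00210198,  0.00027928,
       -0.00016986]), 'joint_efforts': array([-9.26383109e-04, -6.05185461e+01, -3.42440271e+01,  8.83378175e-05,
        1.30882883e-03, -1.28551497e-05]), 'eef_pos': array([171.99415927, 600.86408707, 231.25976039]), 'tcp_rot': array([-3.14154705e+00,  1.65176608e-05,  2.86280761e+00]), 'contact_force': array([-0.19527654, -0.16910985, -0.44249947]), 'wrist_torque': array([ 0.00976335, -0.06631436,  0.02216306]), 'opening': 1.0005465690702928}$[0]: bad value
```

```bash
python3 -m inch '[{"gripper":0.085,"tx":0,"ty":0,"tz":-0.05,"spin":-5},{"gripper":0.085,"tx":0,"ty":0,"tz":-0.05,"spin":-5},{"gripper":0.085,"tx":0,"ty":0,"tz":-0.05,"spin":0},{"gripper":0.085,"tx":0,"ty":0,"tz":-0.05,"spin":0},{"gripper":0.085,"ty":-0.045,"tx":-0.02,"tz":0,"spin":0},{"gripper":0.085,"ty":-0.045,"tx":-0.02,"tz":0,"spin":0},{"gripper":0.085,"ty":-0.045,"tx":-0.02,"tz":0,"spin":0},{"gripper":0.085,"ty":-0.045,"tx":-0.02,"tz":0,"spin":0}]'; python3 -c "
from rig import sense
print(sense()['qpos'])"
```

```text
clock: 1.85
eef_pos: [233.0, 411.7, 431.3]
tcp_rot: [3.141, 0.0, 3.038]
contact_force: [1.2, 0.2, -0.1]
opening: 0.997
[ 1.05284658e+00 -2.99522346e-02  1.66037583e+00 -2.20046189e-04
  1.51081302e+00 -4.14342284e-01]
```

```bash
python3 - <<'E'
from h import *
import pickle
F,M=pickle.load(open("v.pkl","rb"))
for c,u,v in [("scene",82,150),("scene",200,128),("scene",400,72),("top",200,70),("top",440,135),("scene",330,42)]:
    o,d=ray(F[c],u,v); print(c,u,v,np.round(o-d*o[2]/d[2]))
p=np.array([487,201.4,-.1019])
print(W(p,[ch(40,0,21),ch(70,0,21),ch(0,0,21)]))
E
```

```text
scene 82 150 [1118.  450.    0.]
scene 200 128 [1096.   62.    0.]
scene 400 72 [1193. -897.    0.]
top 200 70 [1143.  381.    0.]
top 440 135 [1048. -442.    0.]
scene 330 42 [1634. -812.    0.]
[[517.24756008 198.30706092  83.41435077]
 [545.29210428 195.43938939  93.67495507]
 [479.85483447 202.13062295  69.73354504]]
```

```bash
python3 -m inch '[{"gripper":0.085,"tx":-0.01,"ty":-0.04,"tz":-0.02,"spin":0},{"gripper":0.085,"tx":-0.01,"ty":-0.04,"tz":-0.02,"spin":0},{"gripper":0.085,"tx":-0.02,"ty":-0.04,"tz":-0.02,"spin":0},{"gripper":0.085,"ty":-0.04,"tx":-0.02,"tz":-0.02,"spin":0},{"gripper":0.085,"ty":-0.04,"tx":-0.025,"tz":-0.01,"spin":0},{"gripper":0.085,"ty":-0.04,"tx":-0.028,"tz":-0.01,"spin":0},{"gripper":0.085,"ty":-0.04,"tx":-0.03,"tz":0,"spin":0},{"gripper":0.085,"ty":-0.04,"tx":-0.03,"tz":0,"spin":0}]'
 python3 -m inch '[{"gripper":0.085,"tx":-0.03,"ty":-0.04,"tz":0,"spin":0},{"gripper":0.085,"tx":-0.03,"ty":-0.04,"tz":0,"spin":0},{"gripper":0.085,"tx":-0.035,"ty":-0.034,"tz":0,"spin":0},{"gripper":0.085,"ty":0,"tx":-0.05,"tz":0,"spin":0},{"gripper":0.085,"ty":0,"tx":-0.05,"tz":0,"spin":0},{"gripper":0.085,"ty":0,"tx":-0.05,"tz":0,"spin":0},{"gripper":0.085,"ty":0,"tx":-0.05,"tz":0,"spin":0},{"gripper":0.085,"ty":0,"tx":-0.05,"tz":0,"spin":0}]';python3 -c "
from rig import sense
print(sense()['qpos'])"
```

```text
clock: 2.65
eef_pos: [372.0, 75.3, 532.1]
tcp_rot: [3.141, 0.002, 3.038]
contact_force: [1.1, 0.7, -0.1]
opening: 1.0
clock: 3.45
eef_pos: [704.7, -72.4, 531.1]
tcp_rot: [3.142, 0.0, 3.037]
contact_force: [1.6, 0.6, 1.3]
opening: 0.996
[-1.04445168e-01  3.85148091e-01  9.60576209e-01  4.38107830e-06
  1.79572765e+00 -1.57079746e+00]
```

```bash
python3 -m inch '[{"gripper":0.085,"tx":-0.05,"ty":0,"tz":0,"spin":0},{"gripper":0.085,"tx":-0.05,"ty":0,"tz":0,"spin":0},{"gripper":0.085,"tx":-0.05,"ty":0,"tz":0,"spin":0},{"gripper":0.085,"ty":0,"tx":-0.05,"tz":0,"spin":0},{"gripper":0.085,"ty":0,"tx":0,"tz":0,"spin":0},{"gripper":0.085,"ty":0,"tx":0,"tz":0,"spin":0},{"gripper":0.085,"ty":0,"tx":0,"tz":0,"spin":0},{"gripper":0.085,"ty":0,"tx":0,"tz":0,"spin":0}]';python3 -c "
from rig import sense
print(sense()['qpos'],sense()['tcp_rot'])"
```

```text
clock: 4.25
eef_pos: [867.6, -89.3, 536.6]
tcp_rot: [3.142, 0.005, 3.037]
contact_force: [-0.4, 0.3, 0.9]
opening: 0.995
[-1.04266106e-01  8.12908325e-01  2.38052157e-01  3.80622189e-06
  2.08610734e+00 -1.57079431e+00] [3.14158934 0.00452483 3.03732641]
```

```bash
python3 -m inch '[{"gripper":0.085,"tx":-0.05,"ty":0,"tz":0,"spin":0},{"gripper":0.085,"tx":-0.05,"ty":0,"tz":0,"spin":0},{"gripper":0.085,"tx":-0.05,"ty":0,"tz":0,"spin":0},{"gripper":0.085,"ty":0,"tx":-0.05,"tz":0,"spin":0},{"gripper":0.085,"ty":0,"tx":0,"tz":0,"spin":0},{"gripper":0.085,"ty":0,"tx":0,"tz":0,"spin":0},{"gripper":0.085,"ty":0,"tx":0,"tz":0,"spin":0},{"gripper":0.085,"ty":0,"tx":0,"tz":0,"spin":0}]';python3 -c "
from rig import sense
print(sense()['qpos'],sense()['tcp_rot'])"
```

```text
clock: 5.05
eef_pos: [956.5, -98.7, 476.5]
tcp_rot: [3.141, 0.11, 3.037]
contact_force: [-0.0, -0.2, -0.4]
opening: 0.994
[-1.04504371e-01  9.73124382e-01  5.87828948e-02  2.20387501e-04
  1.99955688e+00 -1.57093703e+00] [3.14141791 0.11012853 3.03732203]
```

```bash
python3 -m inch '[{"gripper":0.085,"tx":-0.04,"ty":0,"tz":-0.03,"spin":0},{"gripper":0.085,"tx":-0.04,"ty":0,"tz":-0.03,"spin":0},{"gripper":0.085,"tx":-0.04,"ty":0,"tz":-0.03,"spin":0},{"gripper":0.085,"tx":-0.04,"ty":0,"tz":-0.03,"spin":0},{"gripper":0.085,"tx":-0.04,"ty":0,"tz":-0.03,"spin":0},{"gripper":0.085,"tx":-0.04,"ty":0,"tz":-0.03,"spin":0},{"gripper":0.085,"tx":-0.04,"ty":0,"tz":-0.03,"spin":0},{"gripper":0.085,"tx":-0.04,"ty":0,"tz":-0.03,"spin":0}]';python3 -c "
from rig import sense
print(sense()['qpos'],sense()['tcp_rot'])"
```

```text
clock: 5.85
eef_pos: [966.7, -100.2, 613.0]
tcp_rot: [3.141, 0.369, 3.037]
contact_force: [-1.0, -0.2, 0.1]
opening: 0.994
[-1.05059040e-01  8.42815165e-01  5.91907557e-02  7.98018075e-04
  1.87034735e+00 -1.57124235e+00] [3.14109391 0.36923973 3.03726437]
```

```bash
python3 -m inch '[{"gripper":0.085,"tx":-0.04,"ty":0,"tz":-0.03,"spin":0},{"gripper":0.085,"tx":-0.04,"ty":0,"tz":-0.03,"spin":0},{"gripper":0.085,"tx":0,"ty":0,"tz":0,"spin":0},{"gripper":0.085,"tx":0.03,"ty":0,"tz":0,"spin":0},{"gripper":0.085,"tx":0.05,"ty":0,"tz":0,"spin":0},{"gripper":0.085,"tx":0.05,"ty":0,"tz":0,"spin":0},{"gripper":0.085,"tx":0.05,"ty":0,"tz":0,"spin":0},{"gripper":0.085,"tx":0.05,"ty":0,"tz":0,"spin":0}]';python3 -c "
from rig import sense
print(sense()['qpos'],sense()['tcp_rot'])"
```

```text
clock: 6.65
eef_pos: [805.9, -83.4, 580.9]
tcp_rot: [3.141, 0.43, 3.037]
contact_force: [1.2, 0.4, 1.3]
opening: 0.997
[-1.05414146e-01  3.09162527e-01  1.02860915e+00  1.00046376e-03
  1.37383510e+00 -1.57191291e+00] [3.14103382 0.42998668 3.03719152]
```

```bash
cat >> h.py <<'E'
from scipy.spatial.transform import Rotation as Ro
CH=np.array([487,201.4,-.1019])
def tool(): 
    s=sense(); return np.array(s['eef_pos']),Ro.from_euler('xyz',s['tcp_rot']).as_matrix()
def delta(P):
    p,R=tool(); return np.round(R.T@(np.array(P)-p),1)
E
python3 - <<'E'
from h import *
p,R=tool(); print(R)
G=W(CH,ch(36,0,21))[0]; T=G+15*R[:,2]; print(G,T)
cur=p
for Q in [T-300*R[:,2]+np.array([0,-250,40]),T-300*R[:,2],T-150*R[:,2],T]:
    print(np.round(Q),np.round(R.T@(Q-cur),1)); cur=Q
E
```

```text
[[-9.04022089e-01  1.03979876e-01  4.14647136e-01]
 [ 9.47253357e-02  9.94579272e-01 -4.28857023e-02]
 [-4.16858696e-01  5.07966912e-04 -9.08971160e-01]]
[513.50828751 198.68941712  82.0462702 ] [519.72799455 198.04613159  68.4117028 ]
[395. -39. 381.] [458.6   1.3   9.5]
[395. 211. 341.] [ 40.4 248.6  25.6]
[458. 204. 205.] [  0.  -0. 150.]
[520. 198.  68.] [ -0.   0. 150.]
```

```bash
python3 -m inch '[{"gripper":0.085,"tx":0.048,"ty":0,"tz":0,"spin":0},{"gripper":0.085,"tx":0.048,"ty":0,"tz":0,"spin":0},{"gripper":0.085,"tx":0.048,"ty":0,"tz":0,"spin":0},{"gripper":0.085,"tx":0.048,"ty":0,"tz":0,"spin":0},{"gripper":0.085,"tx":0.048,"ty":0,"tz":0,"spin":0},{"gripper":0.085,"tx":0.048,"ty":0,"tz":0,"spin":0},{"gripper":0.085,"tx":0.048,"ty":0,"tz":0,"spin":0},{"gripper":0.085,"tx":0.048,"ty":0,"tz":0,"spin":0}]'; python3 -m inch '[{"gripper":0.085,"tx":0.045,"ty":0.01,"tz":0.0,"spin":0},{"gripper":0.085,"tx":0.035,"ty":0.03,"tz":0.0,"spin":0},{"gripper":0.085,"tx":0.02,"ty":0.045,"tz":0.005,"spin":0},{"gripper":0.085,"tx":0.01,"ty":0.045,"tz":0.005,"spin":0},{"gripper":0.085,"tx":0.005,"ty":0.045,"tz":0.01,"spin":0},{"gripper":0.085,"tx":0,"ty":0.045,"tz":0.01,"spin":0},{"gripper":0.085,"tx":0,"ty":0.03,"tz":0.005,"spin":0},{"gripper":0.085,"tx":0,"ty":0,"tz":0,"spin":0}]'
python3 - <<'E'
from h import *
import pickle
for c in ["wrist","scene","top"]:
    f=grab_frame(c); cv2.imwrite(f"pics/d_{c}.png",f["pixels"][:,:,::-1])
    pickle.dump(f,open(f"d_{c}.pkl","wb"))
p,R=tool();print(sense()['tcp_rot'])
G=W(CH,ch(36,0,21))[0]; T=G+15*R[:,2]; print(delta(T))
E
```

```text
clock: 7.45
eef_pos: [458.5, -47.0, 421.1]
tcp_rot: [3.141, 0.43, 3.037]
contact_force: [0.0, -1.2, 0.3]
opening: 0.991
clock: 8.25
eef_pos: [399.8, 200.4, 344.7]
tcp_rot: [-3.141, 0.427, 3.041]
contact_force: [-0.2, 0.1, 0.5]
opening: 0.996
[-3.14081683  0.42746714  3.03784395]
[  6.2  14.1 301.6]
```

View pics/d_wrist.png

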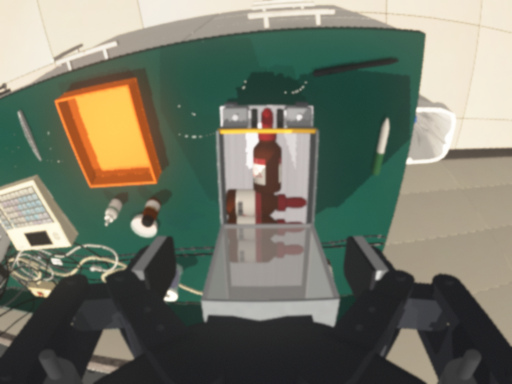

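View pics/d_scene.png

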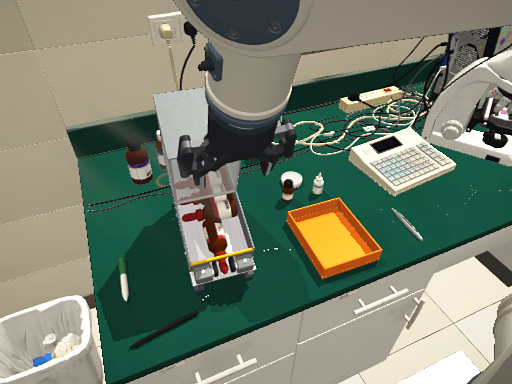

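```bash
cat >> h.py <<'E'
def fproj(f,P):
    K=np.array(f["K"]);E=np.array(f["extrinsics"]);P=np.atleast_2d(P)
    p=(P-E[:3,3])@E[:3,:3]; rho=np.hypot(p[:,0],p[:,1]); th=np.arctan2(rho,p[:,2]); k=th/np.maximum(rho,1e-9)*K[0,0]
    return np.c_[p[:,0]*k+K[0,2],p[:,1]*k+K[1,2]]
def fray(f,u,v):
    K=np.array(f["K"]);E=np.array(f["extrinsics"]); a=np.array([(u-K[0,2]),(v-K[1,2])])/K[0,0]; th=np.hypot(*a)
    d=np.r_[a*np.sinc(th/np.pi),np.cos(th)]; return E[:3,3],E[:3,:3]@d
E
cat > ov.py <<'E'
import sys,pickle
from h import *
def overlay(f,p,out,box,k=4):
    im=cv2.resize(f["pixels"][:,:,::-1],None,fx=k,fy=k,interpolation=2)
    def L(pts,col):
        q=(fproj(f,W(p,pts))*k+k/2-.5).astype(int); cv2.polylines(im,[q.reshape(-1,1,2)],False,col,1)
    for y in (65,-65): L([ch(s,y,50) for s in range(0,135,10)],(255,255,0)); L([ch(134,y,46),ch(134,y,221)],(255,0,255))
    L([ch(-32,0,35),ch(0,0,35)],(0,255,0));L([ch(8,-21,21),ch(90,-21,21),ch(90,21,21),ch(8,21,21)],(0,255,0))
    L([ch(-3,-69,46),ch(-3,69,46)],(0,255,255));L([ch(134,-65,46),ch(134,65,46)],(255,0,255))
    x0,y0,w,h=box; cv2.imwrite(out,im[y0*k:(y0+h)*k,x0*k:(x0+w)*k])
E
python3 - <<'E'
from ov import *
f=pickle.load(open("d_wrist.pkl","rb"))
overlay(f,CH,"pics/e1.png",(195,90,150,150))
E
```

```text
(no output)
```

View pics/e1.png

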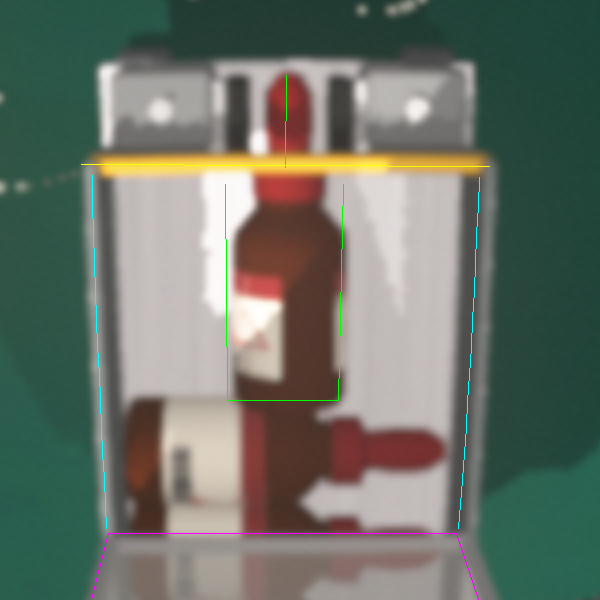

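```bash
python3 -m inch '[{"gripper":0.085,"tx":0.002,"ty":0.016,"tz":0,"spin":0},{"gripper":0.085,"tx":0,"ty":0,"tz":0.03,"spin":0},{"gripper":0.085,"tx":0,"ty":0,"tz":0.04,"spin":0},{"gripper":0.085,"tx":0,"ty":0,"tz":0.04,"spin":0},{"gripper":0.085,"tx":0,"ty":0,"tz":0.04,"spin":0},{"gripper":0.085,"tx":0,"ty":0,"tz":0.04,"spin":0},{"gripper":0.085,"tx":0,"ty":0,"tz":0.02,"spin":0},{"gripper":0.085,"tx":0,"ty":0,"tz":0,"spin":0}]'
python3 - <<'E'
from ov import *
f=grab_frame("wrist"); pickle.dump(f,open("e.pkl","wb"))
overlay(f,CH,"pics/e2.png",(150,80,200,150),3)
p,R=tool();print(p,R)
G=W(CH,ch(40,1.5,21))[0]; T=G+15*R[:,2]; print(delta(T))
E
```

```text
clock: 9.2
eef_pos: [486.0, 201.6, 151.9]
tcp_rot: [-3.139, 0.425, 3.035]
contact_force: [-0.5, 0.1, -0.4]
opening: 0.994
[486.27004686 202.25713359 153.44495917] [[-0.90516996  0.10678951  0.41141626]
 [ 0.09666873  0.99428077 -0.04539716]
 [-0.41391121 -0.00132106 -0.9103163 ]]
[ 0.6  1.  91.7]
```

View pics/e2.png

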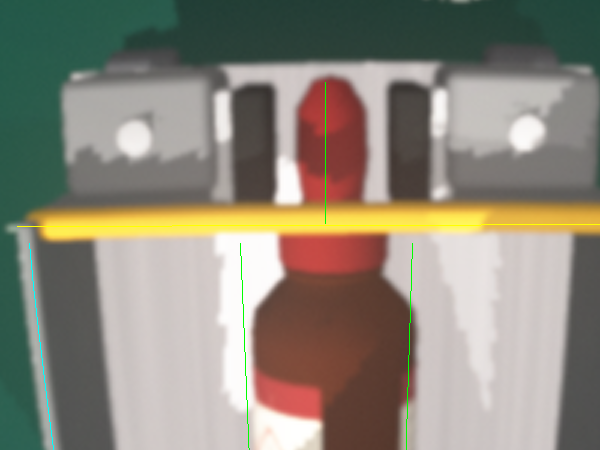

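```bash
python3 -m inch '[{"gripper":0.085,"tx":0,"ty":0.0015,"tz":0.02,"spin":0},{"gripper":0.085,"tx":0,"ty":0,"tz":0.03,"spin":0},{"gripper":0.085,"tx":0,"ty":0,"tz":0.02,"spin":0},{"gripper":0.085,"tx":0,"ty":0,"tz":0.01,"spin":0},{"gripper":0.085,"tx":0,"ty":0,"tz":0.01,"spin":0},{"gripper":0.085,"tx":0,"ty":0,"tz":0,"spin":0},{"gripper":0.06,"tx":0,"ty":0,"tz":0,"spin":0},{"gripper":0.05,"tx":0,"ty":0,"tz":0,"spin":0}]' 50
python3 - <<'E'
from ov import *
f=grab_frame("wrist"); pickle.dump(f,open("e.pkl","wb"))
overlay(f,CH,"pics/e3.png",(80,120,350,264),2)
p,R=tool();print(p,sense()['tcp_rot'])
G=W(CH,ch(40,2,21))[0]; T=G+15*R[:,2]; print(delta(T))
f=grab_frame("top");cv2.imwrite("pics/e3t.png",cv2.resize(f["pixels"][60:260,80:280,::-1],None,fx=3,fy=3))
E
```

```text
clock: 10.05
eef_pos: [524.2, 201.9, 73.6]
tcp_rot: [3.14, 0.43, 3.036]
contact_force: [0.7, 0.4, -0.4]
opening: 0.688
[524.16111173 201.97067666  73.42861709] [3.14015961 0.42993399 3.03640939]
[ 1.7 -2.4  3.2]
```

View pics/e3.png

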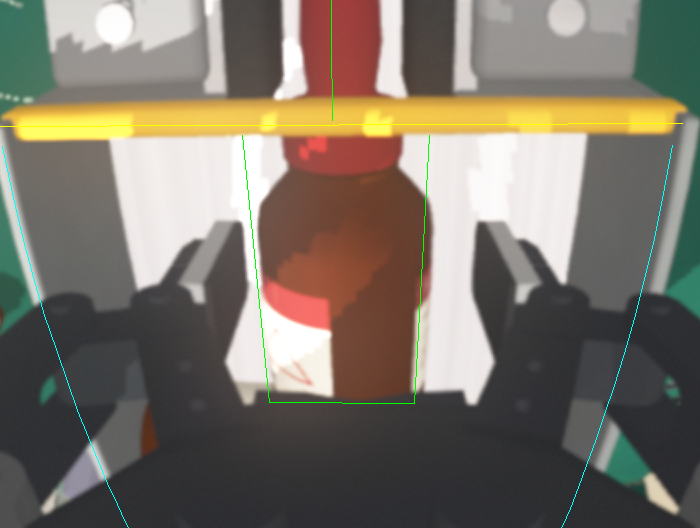

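View pics/e3t.png

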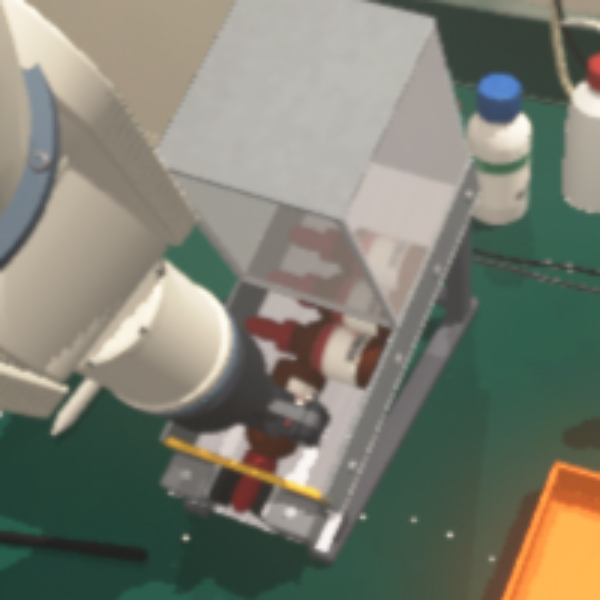

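```bash
python3 -m inch '[{"gripper":0.05,"tx":0.001,"ty":-0.003,"tz":0.003,"spin":0},{"gripper":0.05,"tx":0,"ty":0,"tz":0,"spin":0},{"gripper":0.03,"tx":0,"ty":0,"tz":0,"spin":0},{"gripper":0.03,"tx":0,"ty":0,"tz":0,"spin":0},{"gripper":0.03,"tx":0,"ty":0,"tz":0,"spin":0},{"gripper":0.03,"tx":0,"ty":0,"tz":0,"spin":0},{"gripper":0.03,"tx":0,"ty":0,"tz":0,"spin":0},{"gripper":0.03,"tx":0,"ty":0,"tz":0,"spin":0}]' 60
python3 - <<'E'
from ov import *
f=grab_frame("wrist"); pickle.dump(f,open("e.pkl","wb"))
overlay(f,CH,"pics/e4.png",(80,120,350,264),2)
p,R=tool();s=sense();print(p,s['tcp_rot'],s['contact_force'],s['wrist_torque'])
cS=W([0,0,CH[2]],[S,N]); cS[:,2]-=0; print(np.round(R.T@np.c_[np.cos(CH[2])*S[0],np.sin(CH[2])*S[0],S[2]].T,3).ravel(),np.round(R.T@np.c_[np.cos(CH[2])*N[0],np.sin(CH[2])*N[0],N[2]].T,3).ravel())
E
```

```text
clock: 10.95
eef_pos: [523.4, 198.5, 69.0]
tcp_rot: [-3.141, 0.428, 3.037]
contact_force: [-6.1, -0.9, 7.1]
opening: 0.473
[523.4330465  198.47304236  69.02616673] [-3.14137003  0.42806088  3.03702121] [-4.96965436 -0.32979558  6.34342992] [-0.11513691  0.37982614 -0.07970297]
[-0.997  0.003  0.079] [-0.079 -0.001 -0.997]
```

View pics/e4.png

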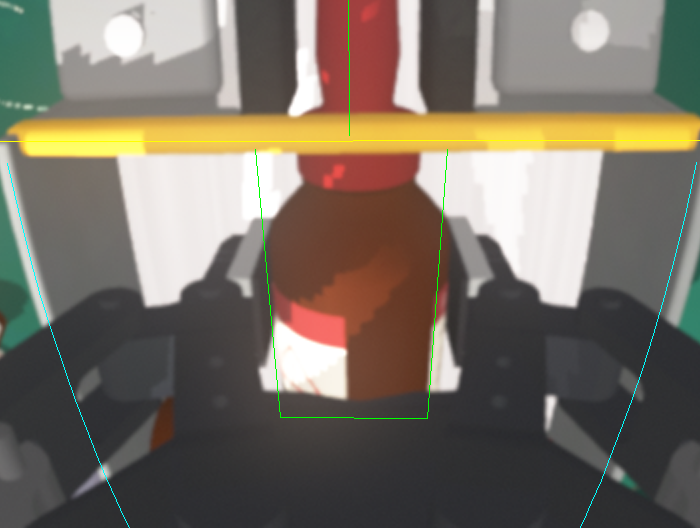

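```bash
python3 -m inch '[{"gripper":0.03,"tx":0,"ty":0,"tz":-0.0007,"spin":0},{"gripper":0.03,"tx":-0.003,"ty":0,"tz":0.0002,"spin":0},{"gripper":0.03,"tx":-0.005,"ty":0,"tz":0.0004,"spin":0},{"gripper":0.03,"tx":-0.006,"ty":0,"tz":0.0005,"spin":0},{"gripper":0.03,"tx":-0.006,"ty":0,"tz":0.0005,"spin":0},{"gripper":0.03,"tx":-0.004,"ty":0,"tz":0.0003,"spin":0},{"gripper":0.03,"tx":0,"ty":0,"tz":0,"spin":0},{"gripper":0.03,"tx":0,"ty":0,"tz":0,"spin":0}]'
python3 - <<'E'
from ov import *
f=grab_frame("wrist"); pickle.dump(f,open("e.pkl","wb"))
overlay(f,CH,"pics/e5.png",(80,120,350,264),2)
p,R=tool();s=sense();print(p,s['tcp_rot'],s['contact_force'],s['wrist_torque'])
E
```

```text
clock: 11.8
eef_pos: [543.6, 195.3, 76.5]
tcp_rot: [-3.139, 0.425, 3.037]
contact_force: [-11.9, 0.1, 3.2]
opening: 0.472
[543.60409803 195.26949738  76.49796279] [-3.13941227  0.42461211  3.03676401] [-12.65599672  -0.03898766   2.83456952] [ 0.09177613  1.6382895  -0.15392115]
```

View pics/e5.png

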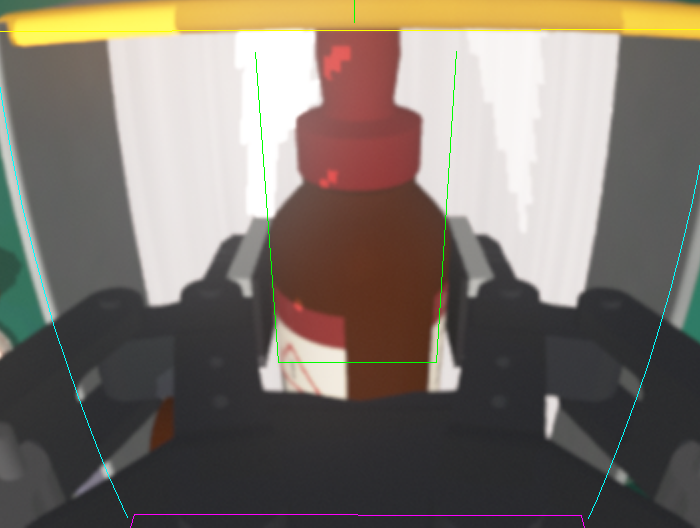

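```bash
python3 -m inch '[{"gripper":0.03,"tx":-0.004,"ty":0,"tz":0.0003,"spin":0},{"gripper":0.03,"tx":-0.004,"ty":0,"tz":0.0003,"spin":0},{"gripper":0.03,"tx":-0.004,"ty":0,"tz":0.0003,"spin":0},{"gripper":0.03,"tx":-0.003,"ty":0,"tz":0.0002,"spin":0},{"gripper":0.03,"tx":-0.002,"ty":0,"tz":0.0002,"spin":0},{"gripper":0.03,"tx":0,"ty":0,"tz":0,"spin":0},{"gripper":0.03,"tx":0,"ty":0,"tz":0,"spin":0},{"gripper":0.03,"tx":0,"ty":0,"tz":0,"spin":0}]'
python3 - <<'E'
from ov import *
f=grab_frame("wrist"); pickle.dump(f,open("e.pkl","wb"))
overlay(f,CH,"pics/e6.png",(80,90,350,264),2)
f=grab_frame("scene");cv2.imwrite("pics/e6s.png",cv2.resize(f["pixels"][140:290,130:280,::-1],None,fx=4,fy=4))
p,R=tool();s=sense();print(p,s['tcp_rot'],s['contact_force'],s['wrist_torque'])
q=(p-15*R[:,2]);c,n=np.cos(CH[2]),np.sin(CH[2]);d=q-[CH[0],CH[1],50];l=np.array([c*d[0]+n*d[1],-n*d[0]+c*d[1],d[2]]);print("s,y,n",l@S,l[1],l@N)
E
```

```text
clock: 12.65
eef_pos: [561.6, 194.5, 83.4]
tcp_rot: [-3.141, 0.428, 3.037]
contact_force: [-3.1, -0.6, -2.9]
opening: 0.47
[561.71734631 194.58975459  83.5216682 ] [3.14151781 0.42791209 3.03691218] [-3.75995334 -0.47040852 -2.6900237 ] [ 0.04642854  0.8030552  -0.11873252]
s,y,n 80.78175249965915 0.8417942952602058 20.79424007588914
```

View pics/e6.png

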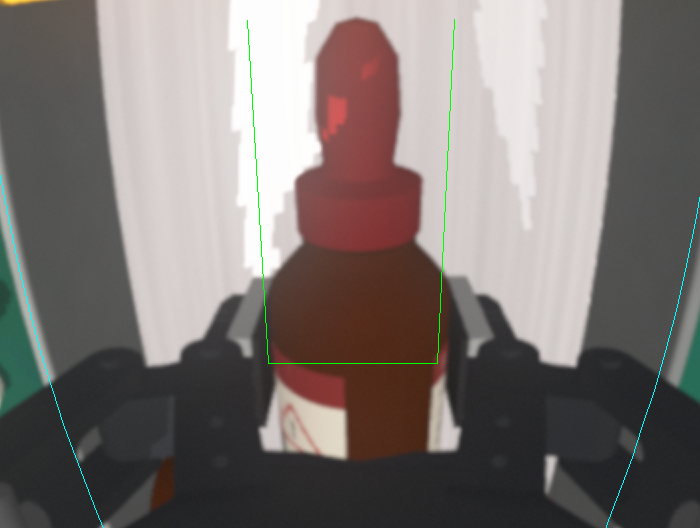

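View pics/e6s.png

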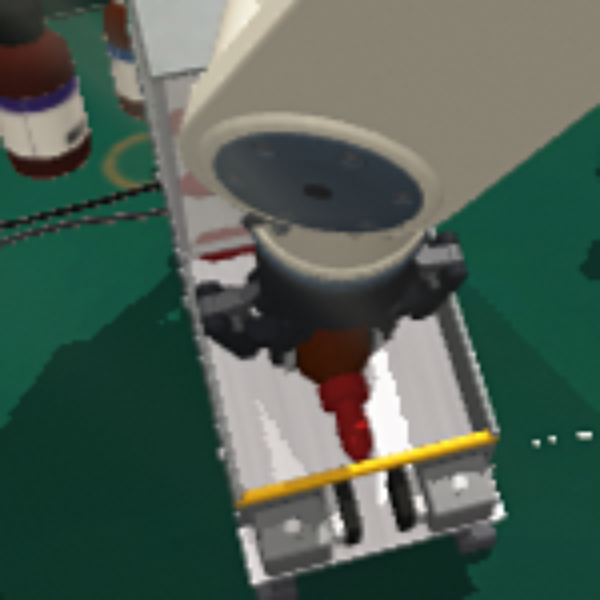

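```bash
python3 - <<'E'
from ov import *
f=pickle.load(open("e.pkl","rb"))
for s in (2,5,8,11): print(s,fproj(f,W(CH,[ch(s,0,21),ch(s,0,24),ch(s,0,28)])).round(1).tolist())
print("bar",fproj(f,W(CH,[ch(0,69,46),ch(0,-69,46),ch(0,40,46),ch(0,-40,46),ch(-6,40,46)])).round(1).tolist())
print(fproj(f,W(CH,[ch(0,65,0),ch(0,-65,0)])).round(1).tolist())
im=f["pixels"][50:200,150:370,::-1];cv2.imwrite("pics/e7.png",cv2.resize(im,None,fx=3.5,fy=3.5,interpolation=2))
E
```

```text
2 [[255.0, 84.2], [254.9, 84.1], [254.7, 83.9]]
5 [[255.0, 91.6], [254.9, 91.6], [254.7, 91.7]]
8 [[255.0, 98.9], [254.9, 99.1], [254.7, 99.5]]
11 [[255.1, 106.2], [254.9, 106.6], [254.8, 107.2]]
bar [[444.1, 91.2], [67.5, 93.3], [373.9, 82.1], [135.3, 83.7], [374.4, 64.7]]
[[386.3, 87.2], [126.5, 88.4]]
```

View pics/e7.png

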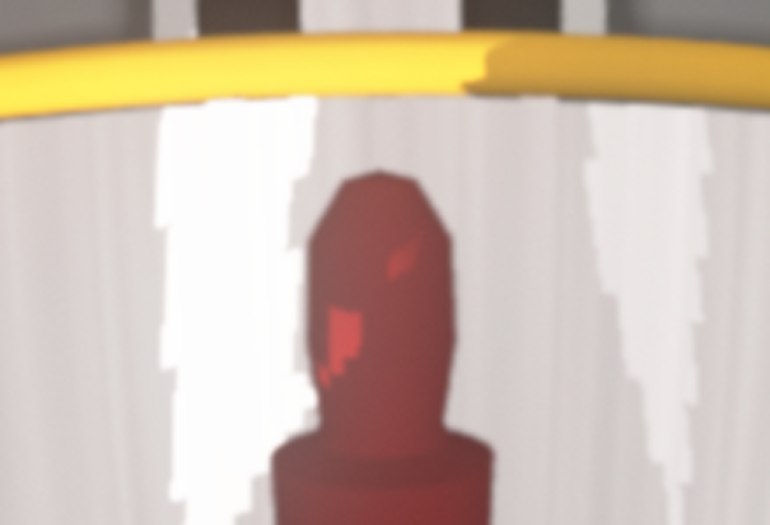

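```bash
python3 -m inch '[{"gripper":0.03,"tx":0.0025,"ty":0,"tz":-0.001,"spin":0},{"gripper":0.03,"tx":0,"ty":0,"tz":0,"spin":0},{"gripper":0.03,"tx":-0.0012,"ty":0,"tz":-0.015,"spin":0},{"gripper":0.03,"tx":-0.0023,"ty":0,"tz":-0.03,"spin":0},{"gripper":0.03,"tx":-0.0031,"ty":0,"tz":-0.04,"spin":0},{"gripper":0.03,"tx":-0.0025,"ty":0,"tz":-0.033,"spin":0},{"gripper":0.03,"tx":0,"ty":0,"tz":-0.03,"spin":0},{"gripper":0.03,"tx":0,"ty":0,"tz":0,"spin":0}]'
python3 - <<'E'
from ov import *
f=grab_frame("wrist"); pickle.dump(f,open("e.pkl","wb"))
cv2.imwrite("pics/f.png",f["pixels"][:,:,::-1])
f=grab_frame("scene");cv2.imwrite("pics/fs.png",f["pixels"][:,:,::-1])
p,R=tool();s=sense();print(p,s['tcp_rot'],s['contact_force'],s['wrist_torque'])
E
```

```text
clock: 13.55
eef_pos: [507.7, 202.0, 226.5]
tcp_rot: [3.136, 0.435, 3.036]
contact_force: [0.5, 0.0, -2.3]
opening: 0.472
[506.90103644 200.9362806  222.76935081] [3.13961918 0.43045976 3.03684869] [-0.89051188 -0.53240151 -1.68311819] [0.00803025 0.31997679 0.00319135]
```

View pics/f.png

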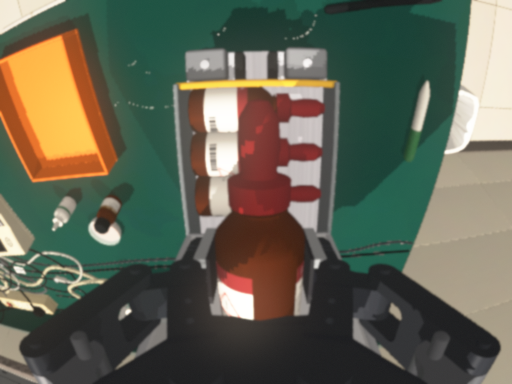

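View pics/fs.png

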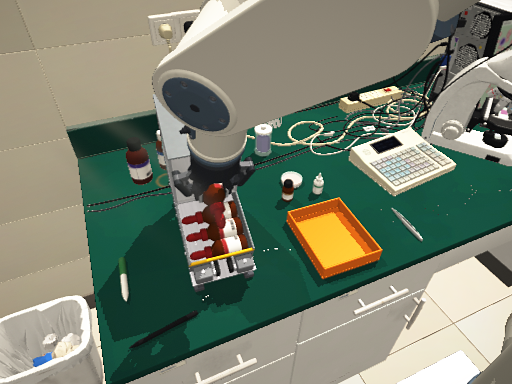

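```bash
python3 - <<'E'
from h import *
import pickle
F,M=pickle.load(open("v.pkl","rb"))
a=F["scene"]["pixels"][190:290,275:395,::-1];b=F["top"]["pixels"][205:320,230:340,::-1]
a=cv2.resize(a,(480,400),interpolation=2);b=cv2.resize(b,(440,460),interpolation=2)
c=np.zeros((460,790,3),np.uint8) if 0 else None
cv2.imwrite("pics/g1.png",a);cv2.imwrite("pics/g2.png",b)
E
```

```text
(no output)
```

View pics/g1.png

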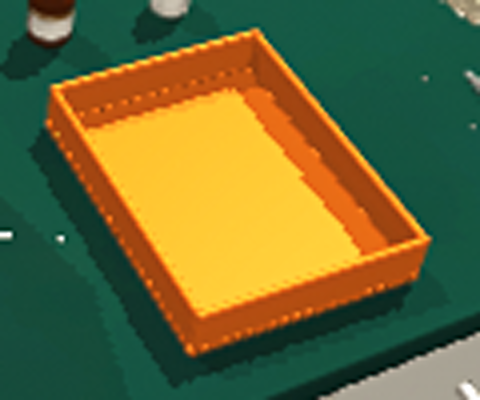

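View pics/g2.png

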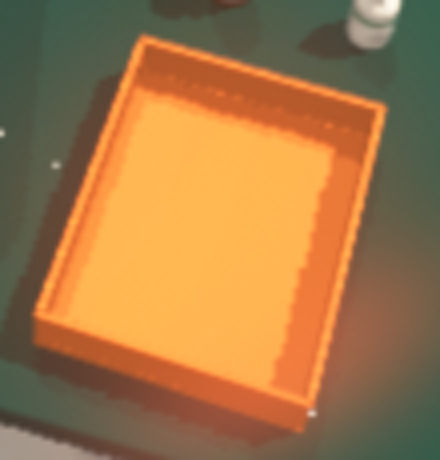

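```bash
python3 - <<'E'
from h import *
import pickle
from scipy.optimize import least_squares
F,M=pickle.load(open("v.pkl","rb"))
C=np.array([[95,75,36],[95,-75,36],[-95,-75,36],[-95,75,36.]])
o={"scene":[(287.5,212),(339.5,198),(382.5,250),(325.5,270)],"top":[(265.5,214.3),(326,231.3),(307.5,306.3),(239,284.5)]}
def res(p): return np.concatenate([(proj(F[c],W(p,C))-np.array(o[c])).ravel() for c in o])
for n in (3,4):
    r=least_squares(res,[490,-80,0,0][:n]); print(r.x,np.round(r.fun,1))
for P in [(320,-33,300)]: print(delta(P))
E
```

```text
[ 4.80414933e+02 -7.87185136e+01 -3.89298250e-02] [-0.4 -1.1 -0.6 -1.6  0.5 -0.8 -0.6 -1.1 -0.9  0.2 -0.   0.9  0.4  1.7
 -0.8  0.4]
[ 4.82328510e+02 -7.95267645e+01 -3.87696833e-02 -3.66419220e+00] [-0.6 -0.6 -1.  -1.1 -0.1 -0.4 -1.  -0.9 -0.4  0.5  0.2  1.1  0.7  1.5
 -0.2  0.4]
[ 114.5 -251.9 -138. ]
```

```bash
python3 -m inch '[{"gripper":0.03,"tx":0,"ty":0,"tz":-0.04,"spin":0},{"gripper":0.03,"tx":0,"ty":-0.02,"tz":-0.04,"spin":0},{"gripper":0.03,"tx":0,"ty":-0.04,"tz":-0.02,"spin":0},{"gripper":0.03,"tx":0.015,"ty":-0.04,"tz":-0.01,"spin":0},{"gripper":0.03,"tx":0.02,"ty":-0.04,"tz":-0.01,"spin":0},{"gripper":0.03,"tx":0.02,"ty":-0.04,"tz":-0.01,"spin":0},{"gripper":0.03,"tx":0.02,"ty":-0.04,"tz":0,"spin":0},{"gripper":0.03,"tx":0.02,"ty":-0.03,"tz":0,"spin":0}]'
python3 - <<'E'
from h import *
s=sense();print(s['qpos'],s['tcp_rot']); print(delta((320,-33,300)))
E
```

```text
clock: 14.45
eef_pos: [339.4, -35.0, 299.5]
tcp_rot: [-3.141, 0.428, 3.038]
contact_force: [0.6, -1.6, -2.6]
opening: 0.47
[-1.07402805e-01 -4.80179623e-01  2.31740763e+00  5.08146343e-04
  8.76459167e-01 -1.57423756e+00] [-3.14056194  0.42790455  3.03761473]
[17.6 -0.1 -8.6]
```

```bash
python3 -m inch '[{"gripper":0.03,"tx":0.02,"ty":0,"tz":-0.009,"spin":0},{"gripper":0.03,"tx":0.02,"ty":0,"tz":-0.009,"spin":0},{"gripper":0.03,"tx":0.02,"ty":0,"tz":-0.009,"spin":0},{"gripper":0.03,"tx":0.02,"ty":0,"tz":-0.009,"spin":0},{"gripper":0.03,"tx":0.02,"ty":0,"tz":-0.009,"spin":0},{"gripper":0.03,"tx":0.02,"ty":0,"tz":-0.009,"spin":0},{"gripper":0.03,"tx":0,"ty":0,"tz":0,"spin":0},{"gripper":0.03,"tx":0,"ty":0,"tz":0,"spin":0}]'
python3 - <<'E'
from h import *
s=sense();print(s['qpos'],s['tcp_rot'])
E
```

```text
clock: 15.25
eef_pos: [210.1, -20.1, 299.6]
tcp_rot: [-3.141, 0.429, 3.036]
contact_force: [0.6, -0.2, -1.0]
opening: 0.47
[-0.09628121 -0.84671601  2.41858777 -0.00421443  1.14115987 -1.56091538] [-3.14147373  0.42858044  3.03637806]
```

```bash
python3 - <<'E'
from h import *
D=[([.353,1.6334,1.1552],625.0,231.3),([-.02995,1.66038,1.5108],473.0,431.3),([.385,.9606,1.7957],708.4,531.1),([.8129,.23805,2.0861],872.2,536.6),([.9731,.05878,1.99956],961.6,476.5),([.8428,.0592,1.8703],971.9,613),([.3092,1.0286,1.3738],810.2,580.9),([-.4802,2.3174,.8765],341.2,299.5),([-.8467,2.4186,1.1412],211.1,299.6)]
A=[];b=[]
for q,r,z in D:
    a=np.cumsum(q); A+= [[1,0,*np.sin(a)],[0,1,*np.cos(a)]]; b+=[r,z]
x,rs,_,_=np.linalg.lstsq(np.array(A),np.array(b),rcond=None); print(x,np.array(A)@x-b)
a1,d,L1,L2,L3=x
# vertical-ish lean 4.6deg poses at limits
for q3 in (2.62,2.66):
  for q2 in np.arange(-.9,.7,.2):
    for lean in (24.5,4.6):
        e=np.pi-np.radians(lean); q5=e-q2-q3
        a=[q2,q2+q3,e]; print(q3,round(q2,2),lean,round(q5,2),"tcp r,z",np.round([a1+L1*np.sin(a[0])+L2*np.sin(a[1])+L3*np.sin(e),d+L1*np.cos(a[0])+L2*np.cos(a[1])+L3*np.cos(e)]),"wrist r",round(a1+L1*np.sin(a[0])+L2*np.sin(a[1])))
E
```

```text
[-21.73712781 249.36982266 600.46390488 510.98419408 382.47960746] [ 28.33458726  -7.2765358   -2.50373699   5.33104945  -6.43349843
   6.40085119 -12.61163585  -3.12014159  -6.36712846  -7.14657615
  -6.42497069  -3.95862252   7.40092138  10.77922353  11.34488694
  -0.09688676 -12.73942516  -0.91236135]
2.62 -0.9 24.5 0.99 tcp r,z [172. 199.] wrist r 13
2.62 -0.9 4.6 1.34 tcp r,z [ 44. 165.] wrist r 13
2.62 -0.7 24.5 0.79 tcp r,z [230. 186.] wrist r 72
2.62 -0.7 4.6 1.14 tcp r,z [102. 153.] wrist r 72
2.62 -0.5 24.5 0.59 tcp r,z [285. 162.] wrist r 126
2.62 -0.5 4.6 0.94 tcp r,z [157. 128.] wrist r 126
2.62 -0.3 24.5 0.39 tcp r,z [334. 127.] wrist r 175
2.62 -0.3 4.6 0.74 tcp r,z [206.  94.] wrist r 175
2.62 -0.1 24.5 0.19 tcp r,z [374.  83.] wrist r 216
2.62 -0.1 4.6 0.54 tcp r,z [247.  50.] wrist r 216
2.62 0.1 24.5 -0.01 tcp r,z [406.  33.] wrist r 247
2.62 0.1 4.6 0.34 tcp r,z [278.  -1.] wrist r 247
2.62 0.3 24.5 -0.21 tcp r,z [427. -24.] wrist r 268
2.62 0.3 4.6 0.14 tcp r,z [299. -57.] wrist r 268
2.62 0.5 24.5 -0.41 tcp r,z [436. -83.] wrist r 277
2.62 0.5 4.6 -0.06 tcp r,z [ 308. -116.] wrist r 277
2.66 -0.9 24.5 0.95 tcp r,z [168. 178.] wrist r 10
2.66 -0.9 4.6 1.3 tcp r,z [ 40. 145.] wrist r 10
2.66 -0.7 24.5 0.75 tcp r,z [223. 167.] wrist r 64
2.66 -0.7 4.6 1.1 tcp r,z [ 95. 133.] wrist r 64
2.66 -0.5 24.5 0.55 tcp r,z [274. 144.] wrist r 115
2.66 -0.5 4.6 0.9 tcp r,z [146. 111.] wrist r 115
2.66 -0.3 24.5 0.35 tcp r,z [319. 112.] wrist r 161
2.66 -0.3 4.6 0.7 tcp r,z [191.  79.] wrist r 161
2.66 -0.1 24.5 0.15 tcp r,z [358.  72.] wrist r 199
2.66 -0.1 4.6 0.5 tcp r,z [230.  39.] wrist r 199
2.66 0.1 24.5 -0.05 tcp r,z [387.  25.] wrist r 228
2.66 0.1 4.6 0.3 tcp r,z [259.  -9.] wrist r 228
2.66 0.3 24.5 -0.25 tcp r,z [407. -28.] wrist r 248
2.66 0.3 4.6 0.1 tcp r,z [279. -61.] wrist r 248
2.66 0.5 24.5 -0.45 tcp r,z [415. -83.] wrist r 257
2.66 0.5 4.6 -0.1 tcp r,z [ 287. -116.] wrist r 257
```

```bash
python3 - <<'E'
from h import *
D=[([.353029,1.633407,1.155202],625.0,231.26),([-.02995,1.66038,1.5108],473.07,431.3),([.385148,.960576,1.795728],708.4,531.1),([.8129,.23805,2.0861],872.2,536.6),([.9731,.05878,1.99956],961.6,476.5),([.8428,.0592,1.8703],971.9,613),([.3092,1.0286,1.3738],810.2,580.9),([-.4802,2.3174,.8765],341.2,299.5),([-.8467,2.4186,1.1412],211.1,299.6)]
A=[];b=[]
for q,r,z in D:
    a=np.cumsum(q); A+= [[1,0,*np.sin(a),np.cos(a[1])],[0,1,*np.cos(a),-np.sin(a[1])]]; b+=[r,z]
A=np.array(A);b=np.array(b)
x,*_=np.linalg.lstsq(A,b,rcond=None); print(np.round(x,1),np.round(A@x-b,1))
a1,d,L1,L2,L3,o=x
for lean in (24.6,15,5):
  e=np.pi-np.radians(lean)
  for r in (470,490,510,530):
    from scipy.optimize import brentq
    f=lambda q2,q3:(a1+L1*np.sin(q2)+L2*np.sin(q2+q3)+o*np.cos(q2+q3)+L3*np.sin(e),d+L1*np.cos(q2)+L2*np.cos(q2+q3)-o*np.sin(q2+q3)+L3*np.cos(e))
    try:
        q2=brentq(lambda q:f(q,e-q)[0]-r,-.9,1.2); print(lean,r,"q5=0 at z",round(f(q2,e-q2)[1]),"q2,q3",round(q2,2),round(e-q2,2))
    except Exception as ex: print(lean,r,ex)
E
```

```text
[  0.  294.  568.1 494.3 342.7  58.5] [ 0.  0. -0.  0. -0. -0.  0. -0. -0.  0.  0. -0.  0. -0.  0. -0. -0. -0.]
24.6 470 q5=0 at z 49 q2,q3 0.31 2.4
24.6 490 q5=0 at z 42 q2,q3 0.35 2.36
24.6 510 q5=0 at z 35 q2,q3 0.39 2.32
24.6 530 q5=0 at z 26 q2,q3 0.43 2.29
15 470 q5=0 at z -53 q2,q3 0.58 2.3
15 490 q5=0 at z -67 q2,q3 0.62 2.26
15 510 q5=0 at z -82 q2,q3 0.66 2.22
15 530 q5=0 at z -98 q2,q3 0.71 2.17
5 470 q5=0 at z -205 q2,q3 0.93 2.12
5 490 q5=0 at z -234 q2,q3 0.99 2.06
5 510 q5=0 at z -267 q2,q3 1.06 2.0
5 530 q5=0 at z -306 q2,q3 1.14 1.92
```

```bash
python3 - <<'E'
from h import *
p,R=tool(); T=np.array([500,-80,130.])+15*R[:,2]; print(T,delta(T)); print(np.round(R.T@[0,0,-1],3),np.round(R.T@[1,0,0],3))
E
```

```text
[506.19904134 -80.65644082 116.356651  ] [-197.4  -29.1  291.7]
[0.416 0.    0.91 ] [-0.905  0.105  0.413]
```

```bash
python3 -m inch '[{"gripper":0.03,"tx":-0.025,"ty":-0.004,"tz":0.03,"spin":0},{"gripper":0.03,"tx":-0.028,"ty":-0.004,"tz":0.035,"spin":0},{"gripper":0.03,"tx":-0.028,"ty":-0.004,"tz":0.037,"spin":0},{"gripper":0.03,"tx":-0.028,"ty":-0.004,"tz":0.037,"spin":0},{"gripper":0.03,"tx":-0.025,"ty":-0.004,"tz":0.037,"spin":0},{"gripper":0.03,"tx":-0.025,"ty":-0.004,"tz":0.037,"spin":0},{"gripper":0.03,"tx":-0.02,"ty":-0.004,"tz":0.037,"spin":0},{"gripper":0.03,"tx":-0.018,"ty":-0.002,"tz":0.03,"spin":0}]'
python3 - <<'E'
from h import *
for c in ["wrist","scene","top"]:
    f=grab_frame(c); cv2.imwrite(f"pics/i_{c}.png",f["pixels"][:,:,::-1])
s=sense();print(s['qpos'],s['tcp_rot'],s['contact_force'])
p,R=tool(); T=np.array([500,-80,50.])+15*R[:,2]; print(p,delta(T)); print(delta(T+[0,0,80]))
E
```

```text
clock: 16.05
eef_pos: [502.1, -81.2, 123.3]
tcp_rot: [3.142, 0.425, 3.036]
contact_force: [0.5, 0.5, -1.2]
opening: 0.469
[-0.18526736  0.17073265  2.27842161  0.12438906  0.27280937 -1.76378786] [3.14103761 0.42287891 3.03651971] [-0.01606455  0.56058114 -1.61856361]
[500.94351896 -80.70350157 123.52231459] [31.1  0.6 81.6]
[-1.7  0.6  8.7]
```

View pics/i_wrist.png

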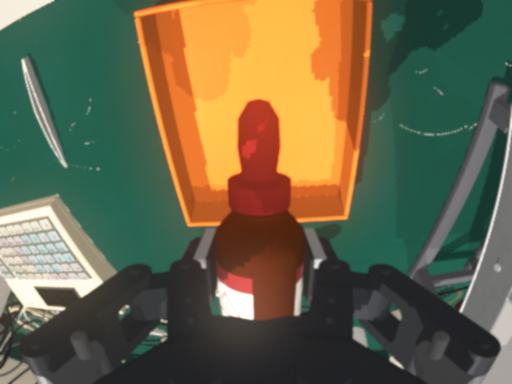

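View pics/i_scene.png

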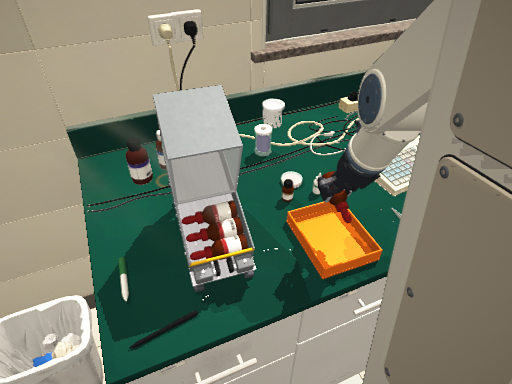

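View pics/i_top.png

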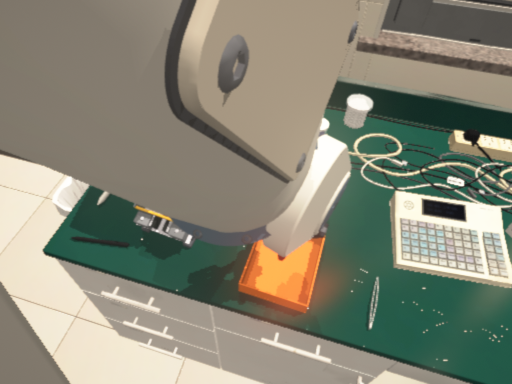

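```bash
python3 - <<'E'
from h import *
f=grab_frame("wrist"); T=[480.4,-78.7,-.039]
C=W(T,np.array([[95,75,36],[95,-75,36],[-95,-75,36],[-95,75,36.],[91,71,4],[91,-71,4]]));print(fproj(f,C).round())
im=f["pixels"][:,:,::-1].copy()
for c in fproj(f,C): cv2.circle(im,tuple(int(v) for v in c),3,(255,0,0),1)
land=[(550,-85,25),(500,-80,25),(428,-72,25)]
for c in fproj(f,land): cv2.circle(im,tuple(int(v) for v in c),3,(0,255,0),-1)
cv2.imwrite("pics/j.png",im)
E
```

```text
[[346. 218.]
 [185. 226.]
 [130.  12.]
 [369.  -6.]
 [336. 193.]
 [194. 200.]]
```

View pics/j.png

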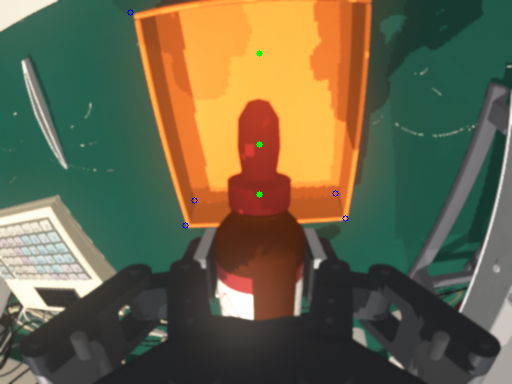

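```bash
python3 -m inch '[{"gripper":0.03,"tx":0.0055,"ty":0.0006,"tz":0.0145,"spin":0},{"gripper":0.03,"tx":0.0055,"ty":0,"tz":0.0145,"spin":0},{"gripper":0.03,"tx":0.0055,"ty":0,"tz":0.0145,"spin":0},{"gripper":0.03,"tx":0.0055,"ty":0,"tz":0.0145,"spin":0},{"gripper":0.03,"tx":0.0055,"ty":0,"tz":0.0145,"spin":0},{"gripper":0.03,"tx":0.0055,"ty":0,"tz":0.0145,"spin":0},{"gripper":0.03,"tx":0.001,"ty":0,"tz":0.002,"spin":0},{"gripper":0.03,"tx":0,"ty":0,"tz":0,"spin":0}]' 30
python3 - <<'E'
from h import *
s=sense();print(s['qpos'],s['tcp_rot'],s['contact_force'],s['wrist_torque'])
p,R=tool(); T=np.array([500,-80,25.])+15*R[:,2]; print(p,delta(T))
f=grab_frame("wrist"); cv2.imwrite("pics/k.png",f["pixels"][:,:,::-1])
E
```

```text
clock: 17.05
eef_pos: [506.5, -78.8, 43.4]
tcp_rot: [3.137, 0.429, 3.036]
contact_force: [1.0, 0.5, -1.7]
opening: 0.47
[-0.18142669  0.36750878  2.31591213  0.87480188  0.04701682 -2.51442009] [3.13722912 0.42941708 3.03642177] [ 0.95478049  0.49683336 -1.66458233] [ 0.0084777   0.30184944 -0.01028135]
[506.52117508 -78.82633953  43.38818698] [13.4 -1.9 29.1]
```

View pics/k.png

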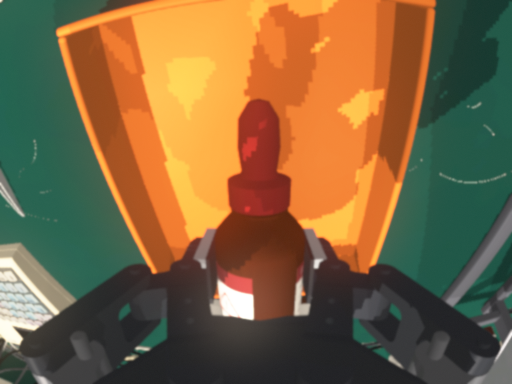

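```bash
python3 -m inch '[{"gripper":0.03,"tx":0.0012,"ty":0,"tz":0.0025,"spin":0},{"gripper":0.03,"tx":0.0012,"ty":0,"tz":0.0025,"spin":0},{"gripper":0.03,"tx":0.0012,"ty":0,"tz":0.0025,"spin":0},{"gripper":0.03,"tx":0.0012,"ty":0,"tz":0.0025,"spin":0},{"gripper":0.03,"tx":0.0012,"ty":0,"tz":0.0025,"spin":0},{"gripper":0.03,"tx":0.0012,"ty":0,"tz":0.0025,"spin":0},{"gripper":0.03,"tx":0.0012,"ty":0,"tz":0.0025,"spin":0},{"gripper":0.03,"tx":0.001,"ty":0,"tz":0.002,"spin":0}]' 30
python3 - <<'E'
from h import *
s=sense();print(s['qpos'],s['tcp_rot'],s['contact_force'],s['wrist_torque'])
p,R=tool(); T=np.array([500,-80,25.])+15*R[:,2]; print(p,delta(T))
E
```

```text
clock: 17.9
eef_pos: [509.0, -78.7, 27.6]
tcp_rot: [3.139, 0.419, 3.038]
contact_force: [-0.1, 0.8, -1.8]
opening: 0.471
[-0.17839409  0.40898081  2.30849513  1.37686335  0.03374361 -3.01563256] [3.13874777 0.41883577 3.03769113] [-0.08063953  0.78822618 -1.79295052] [-0.03604449  0.31670925 -0.04754066]
[509.03691893 -78.73277592  27.59009901] [ 9.1 -2.2 13.8]
```

```bash
python3 -m inch '[{"gripper":0.03,"tx":0.001,"ty":0,"tz":0.002,"spin":0},{"gripper":0.03,"tx":0.001,"ty":0,"tz":0.002,"spin":0},{"gripper":0.03,"tx":0.001,"ty":0,"tz":0.002,"spin":0},{"gripper":0.03,"tx":0.001,"ty":0,"tz":0.002,"spin":0},{"gripper":0.03,"tx":0.001,"ty":0,"tz":0.002,"spin":0},{"gripper":0.03,"tx":0,"ty":0,"tz":0,"spin":0},{"gripper":0.03,"tx":0,"ty":0,"tz":0,"spin":0},{"gripper":0.03,"tx":0,"ty":0,"tz":0,"spin":0}]' 20
python3 - <<'E'
from h import *
s=sense();print(s['qpos'],s['tcp_rot'],s['contact_force'],s['wrist_torque'])
p,R=tool(); T=np.array([500,-80,25.])+15*R[:,2]; print(p,delta(T))
f=grab_frame("wrist"); cv2.imwrite("pics/k2.png",f["pixels"][:,:,::-1])
E
```

```text
clock: 18.7
eef_pos: [511.2, -78.9, 21.7]
tcp_rot: [3.14, 0.411, 3.037]
contact_force: [0.4, -0.1, 5.0]
opening: 0.469
[-0.17625633  0.42492545  2.30057985  1.38020925  0.03109661 -3.0165296 ] [3.13964142 0.41126089 3.03689543] [ 0.44424312 -0.06117459  4.98047084] [-0.11814106  0.27893236  0.01335292]
[511.16803284 -78.89092298  21.68451921] [ 8.7 -2.3  7.6]
```

View pics/k2.png

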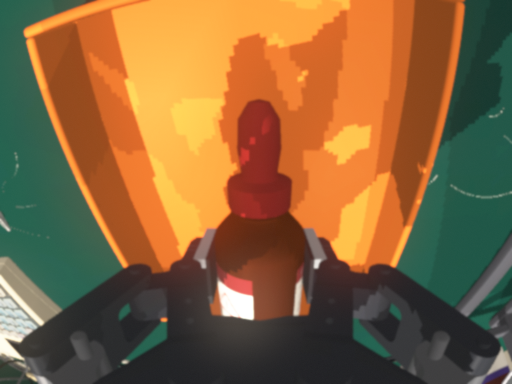

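```bash
python3 -m inch '[{"gripper":0.03,"tx":0.001,"ty":0,"tz":0.002,"spin":0},{"gripper":0.03,"tx":0.001,"ty":0,"tz":0.002,"spin":0},{"gripper":0.03,"tx":0.001,"ty":0,"tz":0.002,"spin":0},{"gripper":0.03,"tx":0,"ty":0,"tz":0,"spin":0},{"gripper":0.03,"tx":0,"ty":0,"tz":0,"spin":0},{"gripper":0.03,"tx":0,"ty":0,"tz":0,"spin":0},{"gripper":0.03,"tx":0,"ty":0,"tz":0,"spin":0},{"gripper":0.03,"tx":0,"ty":0,"tz":0,"spin":0}]' 20
python3 - <<'E'
from h import *
s=sense();print(s['qpos'],s['tcp_rot'],s['contact_force'],s['wrist_torque'])
p,R=tool(); T=np.array([500,-80,25.])+15*R[:,2]; print(p,delta(T))
f=grab_frame("wrist"); cv2.imwrite("pics/k3.png",f["pixels"][:,:,::-1])
f=grab_frame("scene"); cv2.imwrite("pics/k3s.png",cv2.resize(f["pixels"][170:290,270:400,::-1],None,fx=4.5,fy=4.5))
E
```

```text
clock: 19.55
eef_pos: [512.6, -78.9, 18.1]
tcp_rot: [3.14, 0.407, 3.037]
contact_force: [2.7, -1.0, 5.5]
opening: 0.471
[-0.17498341  0.43462349  2.29558261  1.3813546   0.02977496 -3.01646489] [3.14006138 0.40676925 3.03670549] [ 2.65980758 -0.98081086  5.4769984 ] [-0.13532233 -0.08621574 -0.01732754]
[512.55665611 -78.91717685  18.09414143] [ 8.6 -2.4  3.8]
```

View pics/k3.png

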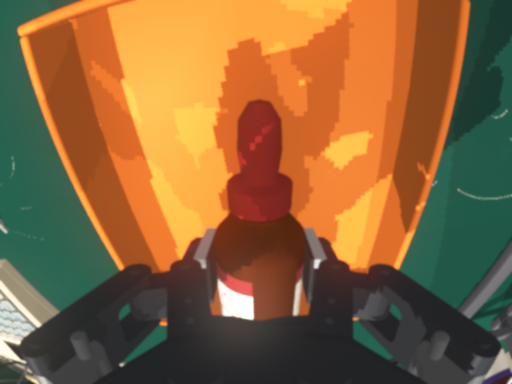

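View pics/k3s.png

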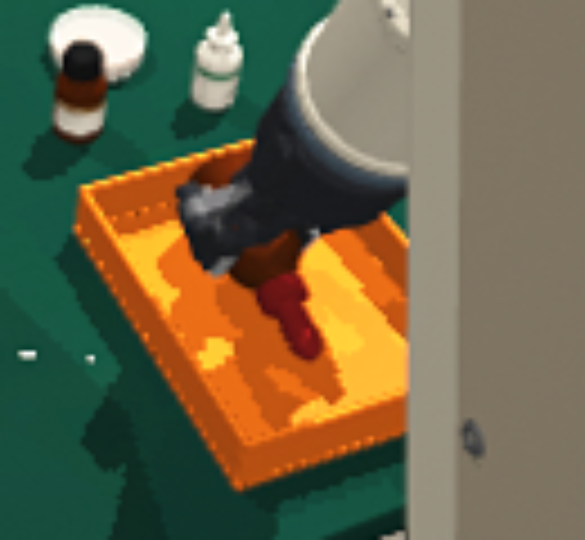

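```bash
python3 -m inch '[{"gripper":0.03,"tx":0.0015,"ty":0,"tz":0.002,"spin":0},{"gripper":0.03,"tx":0.0015,"ty":0,"tz":0.002,"spin":0},{"gripper":0.03,"tx":0.0015,"ty":0,"tz":0.002,"spin":0},{"gripper":0.03,"tx":0.0015,"ty":0,"tz":0.002,"spin":0},{"gripper":0.03,"tx":0,"ty":0,"tz":0,"spin":0},{"gripper":0.03,"tx":0,"ty":0,"tz":0,"spin":0},{"gripper":0.03,"tx":0,"ty":0,"tz":0,"spin":0},{"gripper":0.03,"tx":0,"ty":0,"tz":0,"spin":0}]' 20
python3 - <<'E'
from h import *
s=sense();print(s['qpos'],s['tcp_rot'],s['contact_force'],s['wrist_torque'])
p,R=tool(); T=np.array([500,-80,25.])+15*R[:,2]; print(p,delta(T))
f=grab_frame("wrist"); cv2.imwrite("pics/k4.png",f["pixels"][:,:,::-1])
E
```

```text
clock: 20.45
eef_pos: [513.9, -79.0, 14.1]
tcp_rot: [3.141, 0.402, 3.037]
contact_force: [2.9, -0.7, 15.8]
opening: 0.47
[-0.17339646  0.44518747  2.29033861  1.38276397  0.0277374  -3.0164321 ] [3.14106078 0.40175505 3.03656669] [ 2.92088238 -0.71024999 15.75738598] [-0.10675085 -0.79708863  0.04549729]
[513.90076944 -79.01065998  14.10265299] [ 8.4 -2.4 -0.4]
```

View pics/k4.png

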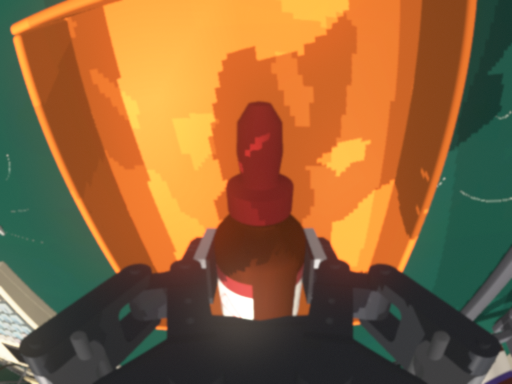

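```bash
python3 -m inch '[{"gripper":0.03,"tx":-0.0005,"ty":0,"tz":-0.001,"spin":0},{"gripper":0.04,"tx":0,"ty":0,"tz":0,"spin":0},{"gripper":0.0403,"tx":0,"ty":0,"tz":0,"spin":0},{"gripper":0.0406,"tx":0,"ty":0,"tz":0,"spin":0},{"gripper":0.0409,"tx":0,"ty":0,"tz":0,"spin":0},{"gripper":0.0412,"tx":0,"ty":0,"tz":0,"spin":0},{"gripper":0.0415,"tx":0,"ty":0,"tz":0,"spin":0},{"gripper":0.0418,"tx":0,"ty":0,"tz":0,"spin":0}]' 20
python3 - <<'E'
from h import *
s=sense();print(s['opening'],s['tcp_rot'],s['contact_force'],s['wrist_torque'])
p,R=tool(); print(p)
f=grab_frame("wrist"); cv2.imwrite("pics/k5.png",f["pixels"][:,:,::-1])
f=grab_frame("scene"); cv2.imwrite("pics/k5s.png",cv2.resize(f["pixels"][170:290,270:400,::-1],None,fx=4.5,fy=4.5))
E
```

```text
clock: 21.3
eef_pos: [511.9, -78.6, 13.8]
tcp_rot: [3.141, 0.398, 3.037]
contact_force: [1.6, -0.8, 0.5]
opening: 0.489
0.4893073364629149 [3.14052647 0.39801189 3.03653276] [ 1.62010654 -0.82387787  0.4948284 ] [-0.0228723  -0.05779698  0.07099837]
[511.91996397 -78.55172175  13.78038921]
```

View pics/k5.png

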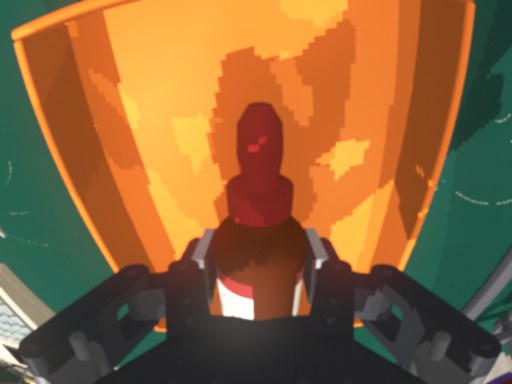

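View pics/k5s.png

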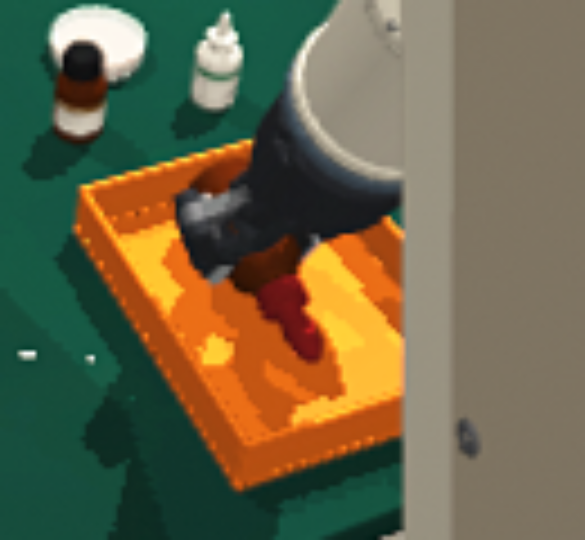

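```bash
python3 -m inch '[{"gripper":0.0422,"tx":0,"ty":0,"tz":0,"spin":0},{"gripper":0.0426,"tx":0,"ty":0,"tz":0,"spin":0},{"gripper":0.043,"tx":0,"ty":0,"tz":0,"spin":0},{"gripper":0.0435,"tx":0,"ty":0,"tz":0,"spin":0},{"gripper":0.044,"tx":0,"ty":0,"tz":0,"spin":0},{"gripper":0.046,"tx":0,"ty":0,"tz":0,"spin":0},{"gripper":0.05,"tx":0,"ty":0,"tz":0,"spin":0},{"gripper":0.055,"tx":0,"ty":0,"tz":0,"spin":0}]' 20
python3 - <<'E'
from h import *
s=sense();print(s['opening'],s['tcp_rot'],s['contact_force'],s['wrist_torque'])
p,R=tool(); print(p)
f=grab_frame("wrist"); cv2.imwrite("pics/k6.png",f["pixels"][:,:,::-1])
E
```

```text
clock: 22.2
eef_pos: [511.2, -78.4, 13.4]
tcp_rot: [3.14, 0.397, 3.037]
contact_force: [-1.1, -0.5, 0.7]
opening: 0.642
0.6417810323470494 [3.14033134 0.39685782 3.03651149] [-1.06432133 -0.48817265  0.73505686] [0.00741553 0.16415517 0.02080613]
[511.18155099 -78.38976376  13.39610825]
```

View pics/k6.png

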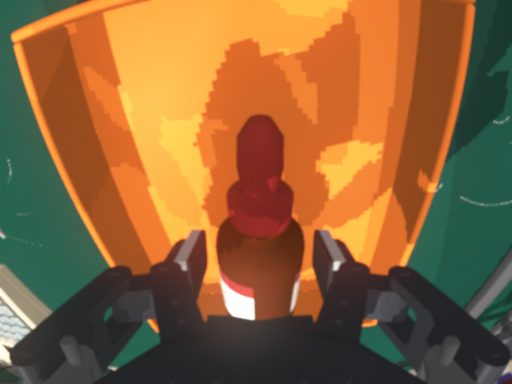

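```bash
python3 -m inch '[{"gripper":0.06,"tx":0,"ty":0,"tz":-0.005,"spin":0},{"gripper":0.06,"tx":0,"ty":0,"tz":-0.008,"spin":0},{"gripper":0.06,"tx":0,"ty":0,"tz":-0.01,"spin":0},{"gripper":0.06,"tx":0,"ty":0,"tz":-0.01,"spin":0},{"gripper":0.06,"tx":0,"ty":0,"tz":-0.015,"spin":0},{"gripper":0.06,"tx":0,"ty":0,"tz":-0.02,"spin":0},{"gripper":0.06,"tx":0,"ty":0,"tz":-0.03,"spin":0},{"gripper":0.06,"tx":0,"ty":0,"tz":-0.03,"spin":0}]' 20
python3 - <<'E'
from h import *
s=sense();print(s['opening'],s['tcp_rot'],s['contact_force'],s['qpos'])
p,R=tool(); print(p)
f=grab_frame("wrist"); cv2.imwrite("pics/k7.png",f["pixels"][:,:,::-1])
E
```

```text
clock: 23.05
eef_pos: [463.7, -73.2, 126.3]
tcp_rot: [3.139, 0.396, 3.037]
contact_force: [1.1, -0.3, -0.4]
opening: 0.701
0.7007176878884472 [3.13878312 0.39629787 3.03663305] [ 1.12490065 -0.2818177  -0.43345889] [-0.18411311  0.1132006   2.32940899  0.1109226   0.30577094 -1.74966112]
[463.67065109 -73.20398965 126.29936307]
```

View pics/k7.png

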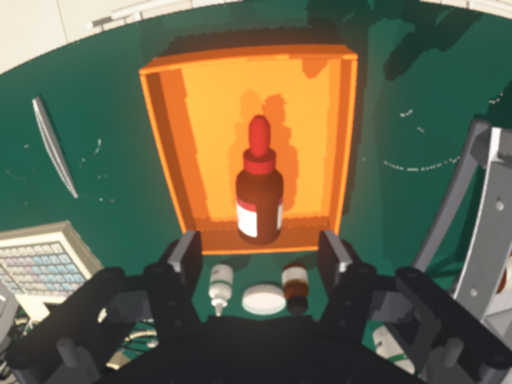

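Bottle lies on its side in the tray. I'll back off a bit more and check the whole scene.

```bash
python3 -m inch '[{"gripper":0.06,"tx":0,"ty":0,"tz":-0.04,"spin":0},{"gripper":0.06,"tx":0,"ty":0,"tz":-0.04,"spin":0},{"gripper":0.06,"tx":0.02,"ty":0,"tz":-0.04,"spin":0},{"gripper":0.06,"tx":0.02,"ty":0,"tz":-0.04,"spin":0},{"gripper":0.06,"tx":0,"ty":0,"tz":-0.02,"spin":0},{"gripper":0.06,"tx":0,"ty":0,"tz":0,"spin":0},{"gripper":0.06,"tx":0,"ty":0,"tz":0,"spin":0},{"gripper":0.06,"tx":0,"ty":0,"tz":0,"spin":0}]' 20
python3 - <<'E'
from h import *
import pickle
F0,M=pickle.load(open("v.pkl","rb"))
w=[]
F={c:grab_frame(c) for c in ("scene","top","wrist")}
for c in F: cv2.imwrite(f"pics/z_{c}.png",F[c]["pixels"][:,:,::-1])
for t in ["amber_bottle","dropper","dish"]:
    for c in ("scene","top"):
        r=masks_of(c,t); print(t,c,[(round(x["conf"],2),np.round(x["centre"]).tolist()) for x in r[:2]],"was",M[c,t][0]["centre"])
E
```

```text
clock: 23.9
eef_pos: [358.5, -62.5, 275.1]
tcp_rot: [3.138, 0.396, 3.036]
contact_force: [-0.3, -0.1, 0.5]
opening: 0.703
amber_bottle scene [(0.75, [194.0, 287.0])] was [191.5, 288.1]
amber_bottle top [] was [198.2, 287.7]
dropper scene [(0.71, [232.0, 219.0]), (0.49, [186.0, 319.0])] was [185.0, 320.6]
dropper top [] was [210.4, 323.4]
dish scene [(0.73, [176.0, 293.0])] was [180.0, 292.4]
dish top [] was [190.3, 308.7]
```

View pics/z_scene.png

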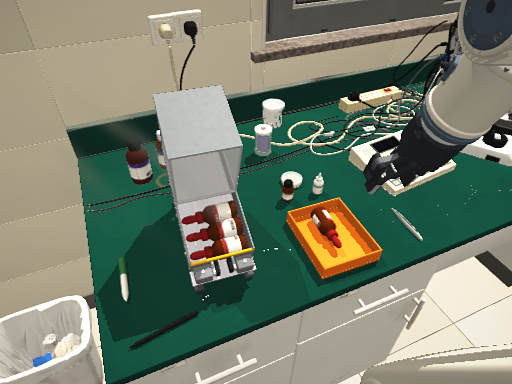

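View pics/z_wrist.png

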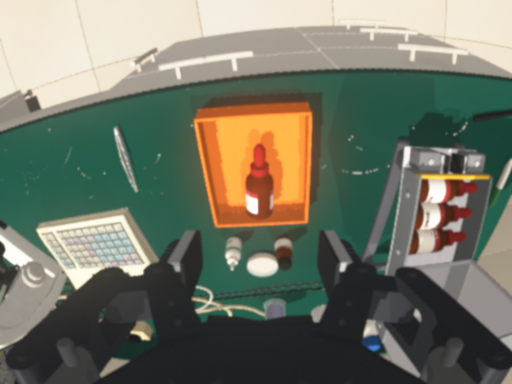

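The scene picture shows the bottle on its side in the tray at about (325,225). The three queued bottles lie across the chute at the end wall, around (215,230), and the bystanders are standing. The arm is clear.

```bash
python3 -c "
from rig import sign_off
print(sign_off())"
```

```text
the job is handed in; nothing more can be done
None
```

The jammed bottle is out of the window and lying on its side in the orange tray. The three bottles behind it rolled down and lie across the chute at the end wall. I handed the job in at about 24 s on the robot's clock.

- **Leaning the gripper:** The moves cannot tilt the tool directly. I got the lean by pushing the stretched arm past its reach, which tipped the gripper about 24.6° toward the low end.
- **Drawing out:** I gripped the body about 50 mm from its base and drew it about 39 mm up the slope. The readings I took during the pull showed at most about 13 N. The camera put the cap tip about 8 mm clear of the wall before I lifted it square to the floor.
- **Laying down:** I set the cap end on the tray floor first and let the bottle pivot between the pads, pressing with about 17 N at most. It was still tilted by roughly 10°, estimated from the picture, when I opened the fingers in small steps. The base end therefore settled the last several millimetres as the grip loosened; it was not fully down at release.
- **Last checks:** In the scene and wrist pictures the bottle is flat in the tray, the three queued bottles are at the end wall, and the arm is well clear. In the scene picture the two small bottles and the dish are within 1 to 4 pixels of where they started, about the detector's own error.
- **Checks that failed or disagreed:** The detector found none of those three in the last top view, and I did not look at that picture. Its best hit for the dropper in the scene view was wrong, on the chute; the correct one came second.

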